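# Pack the kidney dish and close the sterilisation container

### The job

Finish packing the small aluminium sterilisation container: set the kidney dish flat on its floor beside the tweezers already clipped in it, take the blue lid from the wire rest and seat it fully home on the container, then clamp it with the latch at each end. Set the dish and the lid down rather than dropping them, and leave the other things on the table where they stand.

Things in the scene. Friction and masses are not known exactly. Their poses are not given: they have to be found in the camera images.
- tub: open bottom of the container: bare aluminium tub, fixed to the table, 128 mm (x) by 173 mm (y) outside, 56 mm high, walls and floor 4 mm thick, so 120 x 165 mm inside. Origin: centre of its underside; x across, y along it, z up. Green tag on its -x side. A latch sits at the middle of each short end
- latch_left (a joint): sprung over-centre latch at the tub's +y end: steel hook plate 40 mm wide with a black thumb tab, on a pin parallel to the tub's x axis. About 0 with its hook down on the edge of the seated lid, 1.05 rad when swung fully out. Beyond about 0.4 rad it springs open, nearer it snaps shut; pushing the tab takes about 1.5 N. Without the lid it would close to -0.06
- latch_right (a joint): the same latch at the tub's -y end
- latch_left_hinge (a point): middle of the pin of the left latch, 13 mm outside the tub's end wall and 30 mm above the table
- latch_right_hinge (a point): middle of the pin of the right latch, likewise
- latch_left_tab (a point): outer end of the left latch's black tab (44 mm wide, 5 thick), 51 mm from the pin: nearly above the pin when latched, swung outward when open
- latch_right_tab (a point): outer end of the right latch's black tab, likewise
- lid: loose blue lid, 350 g: plate 137 x 182 x 3 mm with a flared skirt 11 mm deep (133 x 178 mm inside at the plate, 139 x 184 at its mouth) that goes over the outside of the tub's rim. Origin: centre of the plate's underside, 56 mm above the tub's origin when seated; z out of its top, y along it. Fits either way round. At the start it leans on the wire rest at 35 degrees
- lid_handle (a point): middle of the lid's black handle bar: 12 x 12 mm section, 88 mm long parallel to the lid's y axis, on two posts (at y = +-39 mm, 68 mm clear between them); 30 mm from the lid's origin along its z, 21 mm clear below the bar
- rest: sloped rest of 7 mm steel wire on which the lid dries, fixed to the table; 152 mm deep (x from -61 to +91 mm) by 139 mm wide (y), 101 mm high at its back; origin on the table below the lid's origin; the slope rises toward its +x at 35 degrees
- dish: white kidney-shaped dish, hollow, 56 mm (x) by 148 mm (y) by 33 mm high, 160 g, sides slightly flared. Origin: centre of its underside
- tweezers: steel tweezers, 13 x 133 x 8 mm, already packed and held: lying along the tub's -x wall in two yellow clips 19 mm wide and 15 mm high (from the tub's underside), whose inner edge is 41 mm from the tub's middle line. Origin under its middle, y along it
- oil_bottle: small white bottle with a red pointed cap, 40 mm across, 112 tall; origin under its centre (bystander)
- green_cup: green plastic cup, 49 mm across, 43 tall; origin under its centre (bystander)
- spray_can: white spray can with a yellow foot, 62 mm across, 220 tall; origin under its centre (bystander)

How it is judged:
By the outcome, as a careful person would: the job done as asked, in the order asked, and still so for the second after the job is handed in, with the robot touching nothing.
It also fails if it takes over 70 s, if anything falls off the work surface, if the arm or the gripper's body presses on something with over 40 N, if the wrist force passes 120 N, or if a joint passes its speed limit or range.

### The arm

A 7-joint arm with a two-finger parallel gripper is mounted at the origin on a cart in front of the work surface, level with it; the furniture and walls round the work are solid. World frame = base frame: x ahead of the robot, y to its left, z up, the work surface at z = 0. Lengths are in m, angles in rad, forces in N, time in s.
With the tool pointing down it reaches from about 0.425 to 0.925 m from the base axis. Payload 6.8 kg.
Tool frame: the origin (TCP) lies between the finger pads; the fingertips stand r.tcp_to_tips ahead of it and the grasp point (between the pads) is the TCP (r.tcp_to_tips is the distance from the TCP to the fingertips, in m); z points along the fingers, y is the line along which they close (so a half turn about z gives the same grasp; the last joint's range is limited). The gripper opens to 85 mm and grips with 20 to 120 N. Pads are 22 mm wide; open, the fingers measure 114 mm over their backs; the gripper's body (76 mm by 85 mm) begins 54 mm behind the grasp point. The pads swing forward as they close: fully open they stand 13 mm farther back than shut.
Start: joints at [-1.248, 0.477, 0.022, 1.555, -0.011, 1.109, -0.083], TCP at [0.282, 0.613, 0.25] pointing down, gripper open.
Joint ranges: [-2.96, 2.96], [-0.34, 2.1], [-1.41, 1.46], [0.24, 2.44], [-1.37, 4.51], [0.17, 1.92], [-2.96, 2.96]. Speed limits (rad/s): [2.39, 2.39, 3.14, 3.14, 3.14, 3.14, 3.14].

### API

Orientations are given as a rotation vector (axis times angle).
In Python, from bench import r gives the robot as it stands.
- The arm moves only by the tool servo_tool, never from a script. Its argument "commands" is a list of rows, each a list of 2 entries, a list of its own where there are three numbers: the shift along the tool's x, y, z normalised to -1 to 1, where 1 is 250 mm, then the turn, a rotation vector about the tool's x, y, z normalised to -1 to 1, where 1 is 90 degrees. In form: [[[dx, dy, dz], [ax, ay, az]], ...]. A call has 1 to 20 rows; each row is the pose to reach, as a shift and turn from the pose commanded when the call began, along the tool's axes at that moment; what a row does not reach only later rows make up. A row lasts 1/10 s, in which the tool goes at most 50 mm and 8.59 degrees, less where a joint would pass 70% of its speed; a pose out of reach is approached as far as the arm can. A call with a number of a shift or a turn outside -1 to 1 is refused whole. A call with a gripper value outside its range is refused whole. "claw" is the closure, from 0 (fully open) to 1 (shut), set as the call begins (left out, the last holds). The fingers move at their own pace and stop on an object; "squeeze" is the grip in N (left out, the last holds). Time passes only in rows, so rows that repeat a pose let the fingers close. It gives the time, the measured TCP pose, the force, the opening and the grip force at its end, in the units of the state.
- r.get_obs(): the state, without advancing time (a new reading comes with each control period).
- r.grab_frame(name): name is "scene" or "side" or "wrist"; returns (picture, depth): 400x640x3 uint8, red, green, blue; 400x640 float32, m along the optical axis (not along the pixel's ray), 0 where there is no reading.
- r.camera_model(name): a dict with "fx", "fy", "cx", "cy" (pixels), "extrinsics" (4x4, takes a point from camera to world coordinates); the wrist camera has in their place "hand_eye" (4x4, takes a point from camera to tool coordinates, whose origin is the TCP and whose axes are the flange's). Camera axes: x right, y down, z forward; pixel columns grow to the right and rows downward; lengths in m; the calibration is good to about 2 mm. A picture is of the moment at which its call begins: read the wrist's pose just before it. camera_model takes no time and is no camera call.
- r.hand_in(): hands the job in; it is judged then, once.
Trained networks look in the newest picture that a camera, given by its name, has taken for a name from the list of things; names that differ only in an ending like _2 or _b are one class to them, and where a whole thing is asked for, a point or a joint stands for the part that bears it (a point fixed in the world has none). Each returns a list of dicts, best first, with "confidence" (0 to 1); they miss things now and then, are a little off and sometimes report something else, mostly with a low value. They report only what shows in the picture. A call takes as long as a camera call.
- r.boxes_of(camera, target): "uv" ([column, row] in pixels, amid what is visible of it).
- r.mark_of(camera, target): "uv" ([column, row] in pixels: a listed point, or the origin of a listed thing).
The state is a dict: "clock": time; "joints": joint angles; "qvel": joint speeds; "tau": joint torques, N m; "tcp_pos": TCP position; "orientation": TCP orientation; "contact_force": force on the tool from outside, world axes, zero at the start; "moment": the same for the moment, N m; "grip_width": finger opening in m; "gripper_force": force on a finger pad.
Only numpy, scipy, OpenCV 4.12 (cv2) and the standard library are available. Lean on these libraries where they do the work, as an engineer would, in place of code of your own. Each camera call takes 0.05 s, during which the arm holds its last target. There are 200 camera calls.

## Working session

There is one attempt and no reset: what is moved stays moved. The work goes in short steps, Python scripts to look and compute and a tool call to move; the robot and the scene stay as the last step left them, time stands still between calls to the robot, and variables do not carry over. Pictures are saved under pics/ and viewed, at most 10 in all, crops included, and the job is handed in when it is done.

Besides the shell and the picture viewer there is one more tool, called after ">>>" as name([rows], argument=value, ...), one row to a line, values as JSON. servo_tool: Moves the arm, as the interface text tells. Scaled input: -1 to 1 covers 250 mm each way for a shift and 90 degrees each way for a turn. Its arguments: {"type":"object","properties":{"commands":{"type":"array"},"claw":{"type":"number"},"squeeze":{"type":"number"}},"required":["commands"]}

```bash
ls; mkdir -p pics; cat > h.py <<'E'
import numpy as np,cv2
from bench import r
from scipy.spatial.transform import Rotation as R
def T():
    o=r.get_obs();M=np.eye(4);M[:3,:3]=R.from_rotvec(o['orientation']).as_matrix();M[:3,3]=o['tcp_pos'];return M
def ext(n):
    c=r.camera_model(n);return c,(c['extrinsics'] if 'extrinsics' in c else T()@np.array(c['hand_eye']))
def grab(n):
    c,E=ext(n);im,d=r.grab_frame(n);return c,np.array(E),im,d
def ray(c,E,uv):
    v=np.array([(uv[0]-c['cx'])/c['fx'],(uv[1]-c['cy'])/c['fy'],1]);return E[:3,3],E[:3,:3]@v
def tri(rays):
    A=0;b=0
    for p,v in rays:
        v=v/np.linalg.norm(v);P=np.eye(3)-np.outer(v,v);A=A+P;b=b+P@p
    x=np.linalg.solve(A,b);return x,[np.linalg.norm(np.cross(x-p,v/np.linalg.norm(v))) for p,v in rays]
def cloud(c,E,d):
    v,u=np.mgrid[:d.shape[0],:d.shape[1]]
    P=np.stack([(u-c['cx'])/c['fx']*d,(v-c['cy'])/c['fy']*d,d],-1)
    W=P@E[:3,:3].T+E[:3,3];W[d<=0]=np.nan;return W
def save(n,im): cv2.imwrite('pics/'+n+'.png',im[:,:,::-1])
E
python3 - <<'E'
from h import *
np.set_printoptions(precision=4,suppress=True)
print(r.get_obs(),r.tcp_to_tips)
C={n:grab(n) for n in('scene','side')}
for n in C: save(n+'0',C[n][2]); print(n,C[n][1])
np.savez('d0.npz',**{n+k:v for n in C for k,v in (('d',C[n][3]),('E',C[n][1]),('im',C[n][2]))})
W={n:cloud(C[n][0],C[n][1],C[n][3]) for n in C}
for t in ['tub','latch_left_hinge','latch_right_hinge','latch_left_tab','latch_right_tab','lid','lid_handle','rest','dish','tweezers','oil_bottle','green_cup','spray_can']:
    rs=[]
    for n in C:
        m=r.mark_of(n,t)
        if m:
            u=m[0]['uv'];rs.append(ray(C[n][0],C[n][1],u));print(t,n,np.round(u),round(m[0]['confidence'],2),W[n][int(u[1]),int(u[0])])
    if len(rs)==2: print('  ->',*tri(rs))
E
```

```text
pics
{'clock': 0.0, 'joints': array([-1.2481,  0.4778,  0.0224,  1.5564, -0.0115,  1.1092, -0.0831]), 'qvel': array([ 0.0025,  0.0009,  0.0001,  0.0005,  0.0012, -0.0007,  0.0004]), 'tau': array([  0.0005, -59.6437,   1.6075, -28.1213,   0.0124,   0.009 ,
        -0.    ]), 'tcp_pos': array([0.2817, 0.6128, 0.2493]), 'orientation': array([-0.6714, -3.0688,  0.0028]), 'contact_force': array([ 0.7106, -0.2498, -0.3447]), 'moment': array([-0.0536, -0.0317,  0.0122]), 'gripper_force': 0.0, 'grip_width': 0.08579085232183853} 0.019
scene [[ 0.8582 -0.3879  0.3362  0.262 ]
 [-0.5132 -0.6554  0.5541 -0.4031]
 [ 0.0054 -0.6481 -0.7615  0.7732]
 [ 0.      0.      0.      1.    ]]
side [[ 0.9998  0.0139  0.0143  0.568 ]
 [-0.0026 -0.6206  0.7841 -0.5745]
 [ 0.0198 -0.784  -0.6204  0.6076]
 [ 0.      0.      0.      1.    ]]
tub scene [297. 179.] 0.94 [0.5986 0.2592 0.0031]
tub side [333. 200.] 0.66 [0.6099 0.1332 0.0519]
  -> [ 0.6285  0.32   -0.0854] [np.float64(0.01187328818378759), np.float64(0.011873288183787578)]
latch_left_hinge scene [276. 152.] 0.78 [0.5813 0.3357 0.0525]
latch_left_hin
[... 1230 characters left out ...]
4(0.0036426165449094236), np.float64(0.003642616544909427)]
oil_bottle scene [307. 310.] 0.89 [ 0.4251 -0.098   0.0458]
oil_bottle side [240. 292.] 0.94 [ 0.4342 -0.1011  0.0186]
  -> [ 0.4333 -0.0847  0.0012] [np.float64(0.003506687701488968), np.float64(0.003506687701488908)]
green_cup scene [267. 251.] 0.56 [0.4235 0.0755 0.0272]
green_cup side [251. 224.] 0.84 [0.4333 0.0776 0.027 ]
  -> [0.4294 0.0859 0.0138] [np.float64(0.0036335170726495827), np.float64(0.0036335170726496256)]
spray_can scene [361. 194.] 0.94 [0.6969 0.1006 0.043 ]
spray_can side [384. 217.] 0.8 [0.7203 0.0934 0.0354]
  -> [ 0.7279  0.1341 -0.0042] [np.float64(0.0034938824717965535), np.float64(0.0034938824717965318)]
```

View pics/scene0.png

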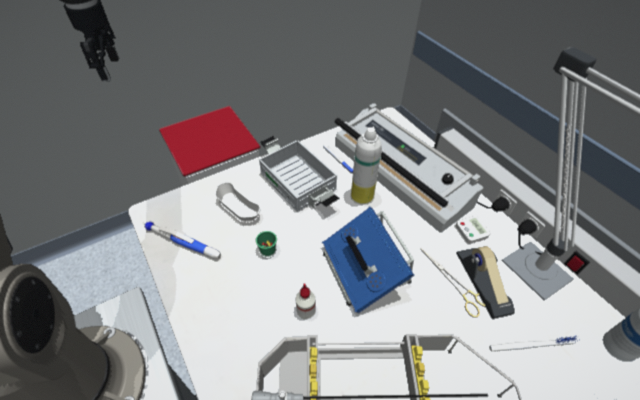

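View pics/side0.png

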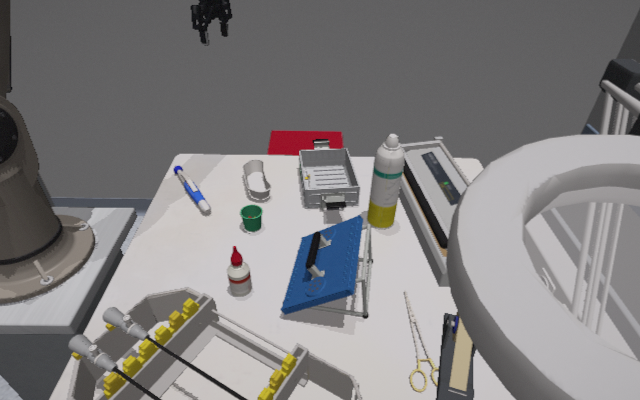

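```bash
cat >> h.py <<'E'
def down(a):
    "tool z down, tool y along world angle a (deg)"
    a=np.radians(a);y=np.array([np.cos(a),np.sin(a),0]);z=np.array([0,0,-1.]);return np.stack([np.cross(y,z),y,z],1)
def go(p,Rm,M=None):
    "normalised shift, turn to reach pose; from pose M"
    M=T() if M is None else M
    s=M[:3,:3].T@(np.array(p)-M[:3,3])/.25; t=R.from_matrix(M[:3,:3].T@Rm).as_rotvec()/(np.pi/2)
    print(np.round(s,4).tolist(),np.round(t,4).tolist(),'rows',np.ceil(max(np.linalg.norm(s)*5,np.linalg.norm(t)*90/8.59)))
E
python3 - <<'E'
from h import *
np.set_printoptions(precision=4,suppress=True)
M=T();print(M,r.camera_model('wrist'))
y=M[:3,1];print(np.degrees(np.arctan2(y[1],y[0])))
for a in(0,90,180,-90):
  for p in ([.5,.2,.38],): go(p,down(a))
# rough table dots: tub end points from depth of side/scene
d=np.load('d0.npz')
for n in('scene','side'):
    c=r.camera_model(n);W=cloud(c,d[n+'E'],d[n+'d'])
    m=(W[...,2]>.05)&(W[...,2]<.062)&(W[...,0]>.5)&(W[...,0]<.69)&(W[...,1]>.12)&(W[...,1]<.36)
    print(n,m.sum(),cv2.minAreaRect(W[m][:,:2].astype('f4')))
    m=(W[...,2]>.025)&(W[...,2]<.045)&(W[...,0]>.35)&(W[...,0]<.5)&(W[...,1]>.16)&(W[...,1]<.36)
    print(n,m.sum(),cv2.minAreaRect(W[m][:,:2].astype('f4')))
    b=d[n+'im'].astype(int);m=(b[...,2]>b[...,0]+50)&(W[...,2]>.015)&(abs(W[...,0]-.58)<.15)&(abs(W[...,1]+.07)<.15)
    P=W[m];ct=P.mean(0);nv=np.linalg.svd(P-ct)[2][2];
    k=abs((P-ct)@nv)<.004;P=P[k];ct=P.mean(0);V=np.linalg.svd(P-ct)[2];print(m.sum(),ct,V,(P-ct).dot(V.T).min(0),(P-ct).dot(V.T).max(0))
E
```

```text
[[-0.9086  0.4176 -0.      0.2819]
 [ 0.4176  0.9086  0.      0.6133]
 [ 0.     -0.     -1.      0.2503]
 [ 0.      0.      0.      1.    ]] {'fx': 329.65895004780276, 'fy': 329.65895004780276, 'cx': 321.93141429241683, 'cy': 203.144082260283, 'hand_eye': array([[-0.0003, -0.9635, -0.2677,  0.067 ],
       [ 1.    , -0.0002, -0.0003, -0.0003],
       [ 0.0002, -0.2677,  0.9635, -0.1224],
       [ 0.    ,  0.    ,  0.    ,  1.    ]])}
65.31546631972063
[-1.4832, -1.1379, -0.5189] [-0.0, -0.0, 0.7257] rows 10.0
[-1.4832, -1.1379, -0.5189] [-0.0, -0.0, -0.2743] rows 10.0
[-1.4832, -1.1379, -0.5189] [0.0, -0.0, -1.2743] rows 14.0
[-1.4832, -1.1379, -0.5189] [-0.0, 0.0, 1.7257] rows 19.0
scene 431 ((0.6047481298446655, 0.22529706358909607), (0.13774703443050385, 0.23416860401630402), 9.174877166748047)
scene 192 ((0.42205455899238586, 0.24887517094612122), (0.05691806226968765, 0.15111753344535828), 15.44809341430664)
4619 [ 0.5848 -0.0714  0.065 ] [[-0.1734 -0.9848 -0.0059]
 [-0.8069  0.1455 -0.5725]
 [-0.5647  0.0945  0.8199]] [-0.1001 -0.0672 -0.0045] [0.0848 0.0722 0.004 ]
side 528 ((0.6024144291877747, 0.22570466995239258), (0.13422712683677673, 0.23548366129398346), 9.457222938537598)
side 196 ((0.4209960699081421, 0.2490786910057068), (0.05531441047787666, 0.14780128002166748), 15.982441902160645)
4299 [ 0.5889 -0.0787  0.0706] [[-0.2566 -0.9638 -0.0728]
 [-0.7873  0.2522 -0.5626]
 [-0.5606  0.0871  0.8235]] [-0.1146 -0.0681 -0.0059] [0.0854 0.0893 0.0041]
```

>>> servo_tool([
  [[-0.33, -0.25, -0.05], [0, 0, 0.14]],
  [[-0.663, -0.494, -0.1], [0, 0, 0.28]],
  [[-0.663, -0.494, -0.1], [0, 0, 0.28]],
  [[-0.663, -0.494, -0.1], [0, 0, 0.28]],
  [[-0.663, -0.494, -0.1], [0, 0, 0.28]],
], claw=0)

```text
clock: 1.9
tcp_pos: [0.3856, 0.4257, 0.2765]
orientation: [1.337, 2.84, 0.0]
contact_force: [0.6, 0.4, -0.1]
grip_width: 0.0853
gripper_force: 0.0
```

```bash
python3 -c "
from h import *
print(r.get_obs()['clock'],r.get_obs()['tcp_pos'])
go([.48,.25,.30],down(15))"
```

```text
1.9 [0.38559263 0.42569645 0.27654178]
[-0.7825, -0.1566, -0.0919] [0.0012, 0.0015, 0.2731] rows 5.0
```

>>> servo_tool([
  [[-0.78, -0.16, -0.09], [0, 0, 0.275]],
  [[-0.78, -0.16, -0.09], [0, 0, 0.275]],
  [[-0.78, -0.16, -0.09], [0, 0, 0.275]],
  [[-0.78, -0.16, -0.09], [0, 0, 0.275]],
  [[-0.78, -0.16, -0.09], [0, 0, 0.275]],
  [[-0.78, -0.16, -0.09], [0, 0, 0.275]],
])

```text
clock: 2.5
tcp_pos: [0.4766, 0.2561, 0.2982]
orientation: [1.908, 2.496, 0.001]
contact_force: [-0.4, -0.4, -0.1]
grip_width: 0.0856
gripper_force: 0.0
```

```bash
cat > w.py <<'E'
from h import *
import sys
np.set_printoptions(precision=4,suppress=True)
tag=sys.argv[1]
c,E,im,d=grab('wrist');save(tag,im);W=cloud(c,E,d);np.savez(tag+'.npz',W=W,im=im,E=E,d=d)
print(r.get_obs()['clock'],T()[:3,3],(d>0).mean())
for t in sys.argv[2:]:
    m=r.mark_of('wrist',t)
    if m: u=m[0]['uv'];print(t,np.round(u),round(m[0]['confidence'],2),W[int(u[1]),int(u[0])],ray(c,E,u)[0],ray(c,E,u)[1])
E
python3 w.py w1 dish tub latch_left_tab latch_right_tab latch_left_hinge latch_right_hinge tweezers
```

```text
2.55 [0.4758 0.2577 0.2979] 0.99620703125
dish [279. 160.] 0.59 [0.4224 0.2494 0.001 ] [0.4592 0.3207 0.4207] [-0.0867 -0.1704 -0.9986]
latch_left_tab [454.  67.] 0.56 [ 0.8939  0.6056 -0.8989] [0.4592 0.3207 0.4207] [ 0.354   0.2318 -1.0734]
latch_right_tab [398. 305.] 0.64 [0.6146 0.1164 0.0495] [0.4592 0.3207 0.4207] [ 0.3715 -0.4855 -0.8806]
latch_left_hinge [437. 114.] 0.72 [0.5864 0.3528 0.0331] [0.4592 0.3207 0.4207] [ 0.3406  0.0852 -1.0353]
latch_right_hinge [400. 273.] 0.89 [0.6103 0.1529 0.0328] [0.4592 0.3207 0.4207] [ 0.3536 -0.3926 -0.9067]
tweezers [374. 185.] 0.54 [0.5372 0.2602 0.055 ] [0.4592 0.3207 0.4207] [ 0.2098 -0.1636 -0.9785]
```

View pics/w1.png

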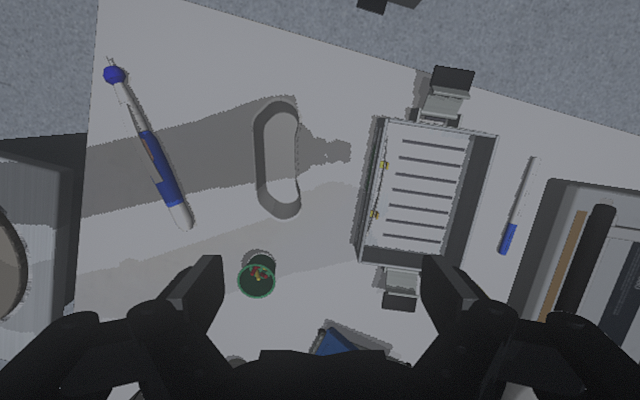

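```bash
cat > f.py <<'E'
from h import *
np.set_printoptions(precision=4,suppress=True)
Z=np.load('w1.npz');W=Z['W'].astype('f8')
d=np.load('d0.npz');Ws={'w1':W}
for n in('scene','side'): Ws[n]=cloud(r.camera_model(n),d[n+'E'],d[n+'d'])
from scipy.optimize import least_squares
for n,W in Ws.items():
    t=W[(abs(W[...,0]-.5)<.03)&(abs(W[...,1]-.25)<.05)&(abs(W[...,2])<.015)];print(n,'table',np.median(t[:,2]))
    m=(W[...,2]>.051)&(W[...,2]<.061)&(abs(W[...,0]-.602)<.1)&(abs(W[...,1]-.24)<.12);P=W[m]
    def loc(p):
        c,s=np.cos(p[2]),np.sin(p[2]);q=P[:,:2]-p[:2];return np.abs(q@np.array([[c,-s],[s,c]]))
    def res(p):
        q=loc(p); return np.minimum(np.hypot(np.maximum(np.abs(q)-[.062,.0845],0).max(1),0)+np.abs(np.maximum(q[:,0]-.062,q[:,1]-.0845)),.01)
    b=min((least_squares(res,[x,y,a],loss='soft_l1',f_scale=.001) for x in(.595,.605) for y in(.24,.255) for a in(.14,.18)),key=lambda s:s.cost)
    print(n,'tub',len(P),b.x[:2],np.degrees(b.x[2]),np.median(P[:,2]),np.median(res(b.x)))
    m=(W[...,2]>.018)&(W[...,2]<.045)&(abs(W[...,0]-.425)<.07)&(abs(W[...,1]-.25)<.1);P=W[m]
    print(n,'dish',len(P),cv2.minAreaRect(P[:,:2].astype('f4')),np.percentile(P[:,2],[50,95]))
    P=P[P[:,2]>.026];a=np.radians(15.7);q=(P[:,:2]-[.4215,.249])@np.array([[np.cos(a),-np.sin(a)],[np.sin(a),np.cos(a)]])
    for y in(-.04,-.02,0,.02,.04):
        k=abs(q[:,1]-y)<.006
        if k.any(): print('   y',y,'x',q[k,0].min(),q[k,0].max())
E
python3 f.py
```

```text
w1 table -0.0009497724717905665
w1 tub 1955 [0.5993 0.2548] 6.800752987323644 0.0545676479193703 0.0013485084570672434
w1 dish 1432 ((0.422672837972641, 0.24998857080936432), (0.05579973757266998, 0.1472509652376175), 16.0022029876709) [0.0287 0.0326]
   y -0.04 x -0.02621006599859209 0.02722887404791655
   y -0.02 x -0.02637243475044714 0.023379467789785863
   y 0 x -0.02638494199517033 -0.023226687472232645
   y 0.02 x -0.026304861931477273 0.023472068454024282
   y 0.04 x -0.026093531763264947 0.02710994188993116
scene table -0.0012732246506533262
scene tub 399 [0.5989 0.2519] 6.804855870631711 0.0538543551299181 0.0017643972157192767
scene dish 311 ((0.42205455899238586, 0.24887517094612122), (0.05691806226968765, 0.15111753344535828), 15.44809341430664) [0.0273 0.0327]
   y -0.04 x -0.026669225262328285 0.025590975830865295
   y -0.02 x -0.026191145808997444 0.0229247825440658
   y 0 x -0.026490389117183027 0.02320023627535362
   y 0.02 x -0.026603856888616367 0.02240137654071459
   y 0.04 x -0.02780021883931773 0.023755181125220123
side table 0.00027430460171218307
side tub 469 [0.5978 0.2528] 6.860312820372329 0.05502095260756812 0.0018043393576822608
side dish 297 ((0.4209960699081421, 0.2490786910057068), (0.05531441047787666, 0.14780128002166748), 15.982441902160645) [0.0275 0.034 ]
   y -0.04 x -0.02782579123856696 0.026460017857603362
   y -0.02 x -0.027785233857655342 0.021383190096051517
   y 0 x -0.027524880668106644 0.02131800246430548
   y 0.02 x -0.02753246650340875 0.021049345577860857
   y 0.04 x -0.02755650623733215 0.02379511321169506
```

```bash
python3 -c "
from h import *
go([.4196,.2486,.09],down(15.8));go([.4196,.2486,.026],down(15.8)); print(r.get_obs()['joints'])"
```

```text
[0.0242, -0.2252, 0.8306] [-0.0002, 0.0, -0.0038] rows 5.0
[0.0242, -0.2251, 1.0866] [-0.0002, 0.0, -0.0038] rows 6.0
[-0.89572846  0.21291095  0.33468985  1.83864055 -0.07789316  1.10307682
 -0.26308816]
```

>>> servo_tool([
  [[0.02, -0.22, 0.2], [0, 0, 0]],
  [[0.02, -0.22, 0.4], [0, 0, 0]],
  [[0.02, -0.22, 0.6], [0, 0, 0]],
  [[0.02, -0.22, 0.75], [0, 0, 0]],
  [[0.02, -0.22, 0.83], [0, 0, 0]],
  [[0.02, -0.22, 0.83], [0, 0, 0]],
  [[0.02, -0.22, 0.83], [0, 0, 0]],
])

```text
clock: 3.6
tcp_pos: [0.4219, 0.2476, 0.0907]
orientation: [1.904, 2.499, -0.0]
contact_force: [0.5, -0.6, 0.8]
grip_width: 0.0853
gripper_force: 0.0
```

```bash
python3 -c "
from h import *
print(T()[:3,3]);go([.4196,.2486,.026],down(15.8))"
```

```text
[0.42193493 0.24756474 0.09072584]
[0.0065, -0.0079, 0.2589] [-0.0, 0.0001, -0.0047] rows 2.0
```

Descend, then close in a second phase.

>>> servo_tool([
  [[0.006, -0.008, 0.08], [0, 0, -0.005]],
  [[0.006, -0.008, 0.16], [0, 0, -0.005]],
  [[0.006, -0.008, 0.22], [0, 0, -0.005]],
  [[0.006, -0.008, 0.258], [0, 0, -0.005]],
  [[0.006, -0.008, 0.258], [0, 0, -0.005]],
])

```text
clock: 4.1
tcp_pos: [0.4198, 0.2487, 0.0263]
orientation: [1.894, 2.506, 0.002]
contact_force: [1.0, 0.3, 0.8]
grip_width: 0.0854
gripper_force: 0.0
```

>>> servo_tool([
  [[0, 0, 0], [0, 0, 0]],
  [[0, 0, 0], [0, 0, 0]],
  [[0, 0, 0], [0, 0, 0]],
  [[0, 0, 0], [0, 0, 0]],
  [[0, 0, 0], [0, 0, 0]],
  [[0, 0, 0], [0, 0, 0]],
], claw=1, squeeze=25)

```text
clock: 4.7
tcp_pos: [0.4199, 0.2486, 0.0269]
orientation: [1.895, 2.505, 0.003]
contact_force: [-1.0, 0.4, 7.2]
grip_width: 0.0493
gripper_force: 24.7
```

>>> servo_tool([
  [[0, 0, -0.06], [0, 0, 0]],
  [[0, 0, -0.16], [0, 0, 0]],
  [[0, 0, -0.28], [0, 0, 0]],
  [[0, 0, -0.36], [0, 0, 0]],
  [[0, 0, -0.4], [0, 0, 0]],
  [[0, 0, -0.4], [0, 0, 0]],
])

```text
clock: 5.3
tcp_pos: [0.4198, 0.2487, 0.127]
orientation: [1.894, 2.506, 0.004]
contact_force: [-0.5, 0.1, -1.8]
grip_width: 0.049
gripper_force: 26.5
```

```bash
cat > g.py <<'E'
from h import *
o=r.get_obs();print(o['clock'],T()[:3,3],o['grip_width'],o['contact_force'],o['joints'])
a=np.radians(6.8);Rz=np.array([[np.cos(a),-np.sin(a)],[np.sin(a),np.cos(a)]])
tub=np.array([.599,.2535])
p=tub+Rz@[.0095-.0025,0.0]
for z in (.127,.060,.032): print(p);go([*p,z],down(6.8))
E
python3 g.py; python3 w.py w2 dish
```

```text
5.3 [0.41982795 0.24869216 0.12698025] 0.04902411569133173 [-0.4982891   0.10664381 -1.76697332] [-0.89989322  0.34791376  0.28505066  2.12227908 -0.15238623  0.68740215
 -0.23708503]
[0.60595076 0.25432883]
[-0.1813, 0.7224, 0.0014] [0.0014, -0.001, 0.1002] rows 4.0
[0.60595076 0.25432883]
[-0.1816, 0.7218, 0.2694] [0.0014, -0.001, 0.1002] rows 4.0
[0.60595076 0.25432883]
[-0.1818, 0.7215, 0.3814] [0.0014, -0.001, 0.1002] rows 5.0
5.35 [0.4192 0.2483 0.1259] 0.99616796875
dish [325. 250.] 0.79 [0.4211 0.2509 0.1002] [0.4015 0.3129 0.2495] [ 0.1221 -0.3852 -0.9259]
```

View pics/w2.png

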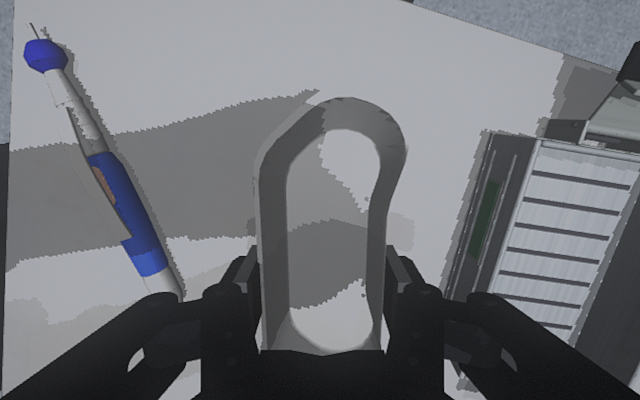

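>>> servo_tool([
  [[-0.02, 0.07, 0], [0, 0, 0.01]],
  [[-0.06, 0.22, 0], [0, 0, 0.03]],
  [[-0.1, 0.4, 0], [0, 0, 0.06]],
  [[-0.15, 0.58, 0], [0, 0, 0.08]],
  [[-0.17, 0.69, 0], [0, 0, 0.1]],
  [[-0.181, 0.722, 0], [0, 0, 0.1]],
  [[-0.181, 0.722, 0], [0, 0, 0.1]],
  [[-0.181, 0.722, 0], [0, 0, 0.1]],
])

```text
clock: 6.2
tcp_pos: [0.6034, 0.2536, 0.1244]
orientation: [-2.084, -2.349, 0.004]
contact_force: [-0.7, -0.2, -1.5]
grip_width: 0.049
gripper_force: 26.6
```

```bash
cat >> g.py <<'E'
W=None
c,E,im,d=grab('wrist');save('w3',im);W=cloud(c,E,d);np.savez('w3.npz',W=W,im=im)
Rt=lambda P:np.c_[(P[:,:2]-tub)@Rz,P[:,2]]
P=Rt(W.reshape(-1,3));P=P[(abs(P[:,0])<.08)&(abs(P[:,1])<.1)]
D=P[(P[:,2]>.115)&(abs(P[:,0]-.01)<.035)]
rim=P[(P[:,2]<.06)&(P[:,2]>.05)]
print('dish x',D[:,0].min(),D[:,0].max(),'y max',D[:,1].max(), 'rim',[np.percentile(rim[:,0],[1,99]),rim[:,1].max()])
E
python3 g.py
```

```text
6.2 [0.6034123  0.25361526 0.12440804] 0.04904005540549179 [-0.68772994 -0.18152003 -1.45809145] [-0.72175863  0.59599876  0.32276438  1.72502454 -0.23727013  0.86232042
 -0.17541121]
[0.60595076 0.25432883]
[0.0016, 0.0104, -0.0104] [-0.002, 0.0004, 0.0006] rows 1.0
[0.60595076 0.25432883]
[0.0018, 0.0113, 0.2576] [-0.002, 0.0004, 0.0006] rows 2.0
[0.60595076 0.25432883]
[0.0019, 0.0116, 0.3696] [-0.002, 0.0004, 0.0006] rows 2.0
dish x -0.024997950884733174 0.0449855103981499 y max 0.07501110321623772 rim [array([-0.06223224,  0.06474134]), np.float64(0.08771369528791184)]
```

View pics/w3.png

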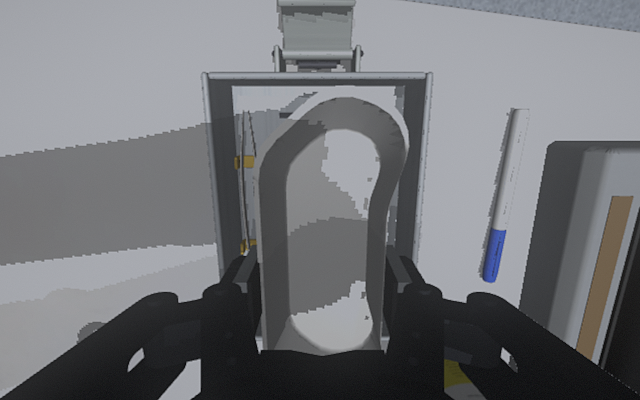

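>>> servo_tool([
  [[0.002, 0.01, 0.08], [0, 0, 0]],
  [[0.002, 0.01, 0.18], [0, 0, 0]],
  [[0.002, 0.01, 0.26], [0, 0, 0]],
  [[0.002, 0.01, 0.31], [0, 0, 0]],
  [[0.002, 0.01, 0.345], [0, 0, 0]],
  [[0.002, 0.01, 0.355], [0, 0, 0]],
  [[0.002, 0.01, 0.355], [0, 0, 0]],
])

```text
clock: 6.95
tcp_pos: [0.6077, 0.2547, 0.0373]
orientation: [2.085, 2.35, 0.0]
contact_force: [0.3, -0.6, -1.3]
grip_width: 0.049
gripper_force: 26.6
```

>>> servo_tool([
  [[0, 0, 0.008], [0, 0, 0]],
  [[0, 0, 0.016], [0, 0, 0]],
  [[0, 0, 0.024], [0, 0, 0]],
  [[0, 0, 0.026], [0, 0, 0]],
  [[0, 0, 0.026], [0, 0, 0]],
])

```text
clock: 7.45
tcp_pos: [0.6079, 0.2547, 0.031]
orientation: [2.086, 2.35, 0.001]
contact_force: [-0.7, -0.7, 2.9]
grip_width: 0.0493
gripper_force: 26.9
```

>>> servo_tool([
  [[0, 0, 0], [0, 0, 0]],
  [[0, 0, 0], [0, 0, 0]],
  [[0, 0, 0], [0, 0, 0]],
  [[0, 0, 0], [0, 0, 0]],
], claw=0.32)

```text
clock: 7.85
tcp_pos: [0.6077, 0.2546, 0.0305]
orientation: [2.085, 2.35, -0.0]
contact_force: [0.1, -0.5, 1.0]
grip_width: 0.0579
gripper_force: 0.0
```

>>> servo_tool([
  [[0, 0, -0.05], [0, 0, 0]],
  [[0, 0, -0.13], [0, 0, 0]],
  [[0, 0, -0.25], [0, 0, 0]],
  [[0, 0, -0.4], [0, 0, 0]],
  [[0, 0, -0.6], [0, 0, 0]],
  [[0, 0, -0.8], [0, 0, 0]],
  [[0, 0, -0.8], [0, 0, 0]],
  [[0, 0, -0.8], [0, 0, 0]],
])

```text
clock: 8.65
tcp_pos: [0.6085, 0.2549, 0.2331]
orientation: [2.085, 2.349, 0.006]
contact_force: [-0.0, -0.3, -0.9]
grip_width: 0.0578
gripper_force: 0.0
```

```bash
python3 w.py w4 dish tub lid lid_handle latch_left_tab latch_right_tab latch_left_hinge latch_right_hinge; python3 - <<'E'
from h import *
np.set_printoptions(precision=4,suppress=True)
a=np.radians(6.8);Rz=np.array([[np.cos(a),-np.sin(a)],[np.sin(a),np.cos(a)]]);tub=np.array([.599,.2535])
W=np.load('w4.npz')['W'].reshape(-1,3);P=np.c_[(W[:,:2]-tub)@Rz,W[:,2]]
D=P[(abs(P[:,0]-.008)<.045)&(abs(P[:,1])<.079)&(P[:,2]>.02)&(P[:,2]<.05)];
print('dish',D[:,:2].min(0),D[:,:2].max(0),np.percentile(D[:,2],[50,95,99]))
for s in(-1,1):
  for k in(-1,1):
    e=D[(D[:,1]*s>.04)];print(s,np.percentile(e[:,2],95))
rim=P[(abs(P[:,0])<.07)&(abs(P[:,1])<.092)&(P[:,2]>.051)&(P[:,2]<.06)];print('rim',np.percentile(rim,[1,99],axis=0))
print(r.get_obs()['joints'],T())
E
```

```text
8.7 [0.6075 0.2546 0.2312] 0.9960546875
dish [323. 176.] 0.82 [0.6098 0.2554 0.0045] [0.6004 0.3212 0.3557] [ 0.0294 -0.1851 -0.9857]
tub [312. 272.] 0.55 [0.6107 0.1561 0.0322] [0.6004 0.3212 0.3557] [ 0.0302 -0.4665 -0.9087]
latch_left_tab [313.  14.] 0.81 [0.585  0.3991 0.0508] [0.6004 0.3212 0.3557] [-0.0561  0.2839 -1.1169]
latch_right_tab [308. 312.] 0.64 [0.6112 0.1169 0.0495] [0.6004 0.3212 0.3557] [ 0.0317 -0.5856 -0.8762]
latch_left_hinge [314.  73.] 0.8 [0.5903 0.3559 0.0313] [0.6004 0.3212 0.3557] [-0.0323  0.1127 -1.0693]
latch_right_hinge [313. 274.] 0.73 [0.6121 0.1529 0.0325] [0.6004 0.3212 0.3557] [ 0.034  -0.4728 -0.9069]
dish [-0.0162 -0.0725] [0.0393 0.0753] [0.0318 0.0365 0.0371]
-1 0.03641862122848527
-1 0.03641862122848527
1 0.03654807104617378
1 0.03654807104617378
rim [[-0.0624 -0.0846  0.0513]
 [ 0.0649  0.0873  0.0563]]
[-0.7513  0.4868  0.3657  1.6365 -0.1932  1.0554 -0.2097] [[-0.1186  0.9929 -0.001   0.6075]
 [ 0.9929  0.1186 -0.0007  0.2545]
 [-0.0006 -0.0011 -1.      0.2298]
 [ 0.      0.      0.      1.    ]]
```

View pics/w4.png

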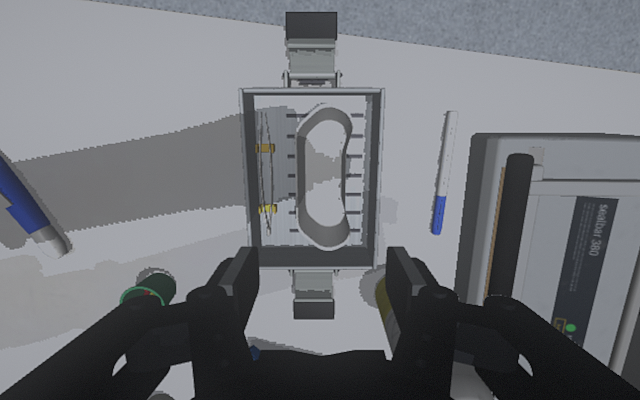

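```bash
cat > l.py <<'E'
from h import *
import sys
np.set_printoptions(precision=4,suppress=True)
def tilt(yaw,t):  # tool y along yaw, tilted up by t
    return R.from_euler('z',yaw,degrees=True).as_matrix()@R.from_euler('y',-t,degrees=True).as_matrix()@down(0)
if __name__=='__main__':
    Rm=tilt(-9.5,35);print(Rm)
    h=np.array([.5685,-.067,.0935])
    go(h-Rm[:,2]*.15,Rm)
    d=np.load('d0.npz')
    for n in('scene','side'):
        W=cloud(r.camera_model(n),d[n+'E'],d[n+'d'])
        for nm,x,y,lo,hi in(('can',.72,.12,.1,.2),('bottle',.43,-.09,.03,.1)):
            P=W[(abs(W[...,0]-x)<.05)&(abs(W[...,1]-y)<.05)&(W[...,2]>lo)&(W[...,2]<hi)];print(n,nm,P.min(0),P.max(0))
E
python3 l.py
```

```text
[[ 0.165   0.8079  0.5657]
 [ 0.9863 -0.1352 -0.0947]
 [ 0.      0.5736 -0.8192]]
[-1.1617, -0.6376, 0.0551] [-0.3869, -0.0549, 0.1757] rows 7.0
scene can [0.6873 0.0852 0.1002] [0.7699 0.1436 0.1998]
scene bottle [ 0.4128 -0.1017  0.0302] [ 0.4519 -0.0624  0.0996]
side can [0.6876 0.0855 0.1   ] [0.77   0.1675 0.1999]
side bottle [ 0.4134 -0.1008  0.0301] [ 0.4521 -0.0642  0.0999]
```

>>> servo_tool([
  [[-0.3, -0.16, -0.03], [0, 0, 0.05]],
  [[-0.6, -0.32, -0.05], [0, 0, 0.09]],
  [[-0.6, -0.32, -0.05], [-0.1, 0, 0.09]],
  [[-0.6, -0.32, -0.05], [-0.19, -0.03, 0.09]],
  [[-0.6, -0.32, -0.05], [-0.19, -0.03, 0.09]],
], claw=0.2)

```text
clock: 9.6
tcp_pos: [0.5396, 0.0918, 0.2399]
orientation: [2.076, 2.022, 0.273]
contact_force: [0.6, 1.6, 0.1]
grip_width: 0.0682
gripper_force: 0.0
```

```bash
python3 l.py | sed -n 4p
```

```text
[-0.582, -0.2291, 0.0451] [-0.199, -0.0224, 0.0852] rows 4.0
```

>>> servo_tool([
  [[-0.2, -0.08, 0.015], [-0.06, 0, 0.03]],
  [[-0.4, -0.16, 0.03], [-0.12, -0.01, 0.06]],
  [[-0.582, -0.229, 0.045], [-0.2, -0.022, 0.085]],
  [[-0.582, -0.229, 0.045], [-0.2, -0.022, 0.085]],
  [[-0.582, -0.229, 0.045], [-0.2, -0.022, 0.085]],
  [[-0.582, -0.229, 0.045], [-0.2, -0.022, 0.085]],
])

```text
clock: 10.2
tcp_pos: [0.4906, -0.0492, 0.2189]
orientation: [1.998, 1.695, 0.543]
contact_force: [0.5, 0.5, 0.3]
grip_width: 0.0681
gripper_force: 0.0
```

```bash
python3 w.py w5 lid lid_handle rest; cat > lid.py <<'E'
from l import *
# lid plane & handle
Z=np.load(sys.argv[1]);W=Z['W'];b=Z['im'].astype(int)
m=(b[...,2]>b[...,0]+40)&(W[...,2]>.0)&(abs(W[...,0]-.58)<.15)&(abs(W[...,1]+.07)<.15)
P=W[m]
n=np.array([-.5657,.0947,.8192]);ct=np.median(P,0)
for i in range(6):
    k=abs((P-ct)@n)<(.006 if i<3 else .003);Q=P[k];ct=Q.mean(0);n=np.linalg.svd(Q-ct)[2][2];n*=np.sign(n[2])
print('plane n',n,'tilt',np.degrees(np.arccos(n[2])),'az',np.degrees(np.arctan2(-n[1],-n[0])),ct)
# in-plane rect
ex=np.array([1,0,0])-n[0]*n;ex/=np.linalg.norm(ex);ey=np.cross(n,ex)
q=np.c_[(Q-ct)@ex,(Q-ct)@ey].astype('f4')
rc=cv2.minAreaRect(q);print(rc)
# handle: points 24..35 mm above top plane
H=W[np.isfinite(W).all(-1)];s=(H-ct)@n;u=(H-ct)@ex;v=(H-ct)@ey
k=(s>.024)&(s<.036)&(abs(u)<.05)&(abs(v)<.07);print('handle',k.sum(),np.percentile(s[k],[5,50,95]))
T_=k&(s>.030)
rh=cv2.minAreaRect(np.c_[u[T_],v[T_]].astype('f4'));print(rh)
c=ct+ex*rh[0][0]+ey*rh[0][1]+n*.027;print('handle centre',c)
E
python3 lid.py w5.npz
```

```text
10.25 [ 0.4905 -0.0506  0.2192] 0.9961796875
lid [308. 181.] 0.93 [ 0.567  -0.05    0.0908] [0.4312 0.0284 0.3187] [ 0.4935 -0.2852 -0.8254]
lid_handle [306. 188.] 0.6 [ 0.5656 -0.056   0.0897] [0.4312 0.0284 0.3187] [ 0.4835 -0.3046 -0.8233]bash:   943 Killed                     python3 lid.py w5.npz
```

View pics/w5.png

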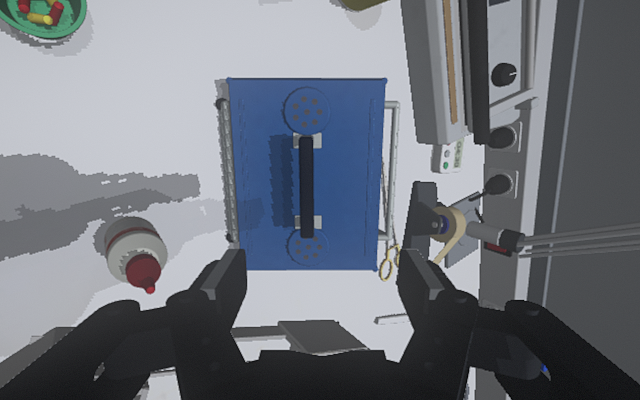

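```bash
sed -i "s/n=np.linalg.svd(Q-ct)\[2\]\[2\]/n=np.linalg.eigh(np.cov(Q.T))[1][:,0]/" lid.py; cat >> lid.py <<'E'
tl=np.degrees(np.arccos(n[2]));az=np.degrees(np.arctan2(-n[1],-n[0]));Rm=tilt(az,tl)
for k in(.06,.0): go(c+n*k,Rm)
E
python3 lid.py w5.npz; python3 -c "
from h import *; print(r.get_obs()['joints'])"
```

```text
plane n [-0.5664  0.0954  0.8186] tilt 35.05445305417332 az -9.563244128807254 [ 0.5853 -0.0527  0.0633]
((-0.001841515302658081, -0.007453545928001404), (0.1847529411315918, 0.1392630934715271), 78.5007553100586)
handle 1424 [0.0308 0.0326 0.0337]
((-0.002694276161491871, -0.007878433912992477), (0.08763005584478378, 0.011626128107309341), 78.04712677001953)
handle centre [ 0.5678 -0.0581  0.0848]
[0.013, -0.0594, 0.3767] [0.0033, -0.0027, 0.001] rows 2.0
[0.012, -0.0606, 0.6167] [0.0033, -0.0027, 0.001] rows 4.0
[-2.19953042e-01 -1.31414030e-03  8.77161801e-02  2.43342170e+00
  9.83354245e-01  2.01461722e-01 -1.21844155e+00]
```

>>> servo_tool([
  [[0.01, -0.05, 0.1], [0, 0, 0]],
  [[0.012, -0.06, 0.22], [0, 0, 0]],
  [[0.012, -0.06, 0.34], [0, 0, 0]],
  [[0.012, -0.06, 0.34], [0, 0, 0]],
  [[0.012, -0.06, 0.34], [0, 0, 0]],
])

```text
clock: 10.9
tcp_pos: [0.5292, -0.0502, 0.1419]
orientation: [1.994, 1.697, 0.544]
contact_force: [0.2, 0.0, -0.2]
grip_width: 0.0681
gripper_force: 0.0
```

```bash
python3 w.py w6; python3 lid.py w6.npz;python3 lid.py w5.npz|tail -1; python3 -c "
from h import *; print(r.get_obs()['joints'],T())"
```

```text
10.95 [ 0.5295 -0.0494  0.1391] 0.99603125
plane n [-0.5664  0.0952  0.8186] tilt 35.05412364313565 az -9.538966511538133 [ 0.5858 -0.0474  0.0631]
((-0.0024510808289051056, -0.012747392058372498), (0.18441146612167358, 0.14000406861305237), 78.4443359375)
handle 2714 [0.0309 0.0325 0.0336]
((-0.0028392691165208817, -0.01256386935710907), (0.08687418699264526, 0.011853370815515518), 78.68307495117188)
handle centre [ 0.5682 -0.0575  0.0851]
[-0.0068, 0.0052, 0.0279] [0.0027, -0.0049, 0.0034] rows 1.0
[-0.0087, 0.0041, 0.2679] [0.0027, -0.0049, 0.0034] rows 2.0
[-0.0111, 0.0025, 0.2679] [0.0027, -0.005, 0.0036] rows 2.0
[ 0.08037775  0.2594284  -0.21421427  2.40849752  2.10594211  0.23942709
 -2.3235533 ] [[ 0.15710529  0.80571116  0.57109321  0.52946662]
 [ 0.98757653 -0.13007261 -0.0881687  -0.0493565 ]
 [ 0.00324508  0.57785002 -0.81613652  0.13914197]
 [ 0.          0.          0.          1.        ]]
```

>>> servo_tool([
  [[-0.009, 0.004, 0.06], [0, 0, 0]],
  [[-0.009, 0.004, 0.13], [0, 0, 0]],
  [[-0.009, 0.004, 0.2], [0, 0, 0]],
  [[-0.009, 0.004, 0.25], [0, 0, 0]],
  [[-0.009, 0.004, 0.25], [0, 0, 0]],
  [[-0.009, 0.004, 0.25], [0, 0, 0]],
])

```text
clock: 11.55
tcp_pos: [0.5636, -0.0592, 0.0916]
orientation: [1.996, 1.697, 0.541]
contact_force: [0.7, -0.5, -0.5]
grip_width: 0.0682
gripper_force: 0.0
```

```bash
python3 -c "
from l import *; o=r.get_obs();print(o['joints'],T(),o['contact_force']);go([.5682,-.0577,.085],tilt(-9.55,35.05))"
```

```text
[ 0.1986  0.4246 -0.3223  2.35    2.2875  0.3417 -2.4533] [[ 0.1608  0.8052  0.5707  0.5636]
 [ 0.987  -0.1313 -0.0927 -0.0592]
 [ 0.0003  0.5782 -0.8159  0.0916]
 [ 0.      0.      0.      1.    ]] [ 0.6589 -0.4976 -0.4903]
[0.0088, -0.0011, 0.0315] [0.0031, -0.002, 0.0026] rows 1.0
```

>>> servo_tool([
  [[0.008, -0.001, 0.015], [0, 0, 0.002]],
  [[0.008, -0.001, 0.026], [0, 0, 0.002]],
  [[0.008, -0.001, 0.026], [0, 0, 0.002]],
])

```text
clock: 11.85
tcp_pos: [0.5675, -0.0581, 0.0862]
orientation: [1.999, 1.693, 0.543]
contact_force: [-0.5, -0.5, -0.6]
grip_width: 0.0684
gripper_force: 0.0
```

>>> servo_tool([
  [[0, 0, 0], [0, 0, 0]],
  [[0, 0, 0], [0, 0, 0]],
  [[0, 0, 0], [0, 0, 0]],
  [[0, 0, 0], [0, 0, 0]],
  [[0, 0, 0], [0, 0, 0]],
  [[0, 0, 0], [0, 0, 0]],
  [[0, 0, 0], [0, 0, 0]],
  [[0, 0, 0], [0, 0, 0]],
], claw=1, squeeze=70)

```text
clock: 12.65
tcp_pos: [0.5677, -0.0584, 0.0864]
orientation: [1.999, 1.692, 0.544]
contact_force: [-2.0, -0.9, 4.6]
grip_width: 0.0102
gripper_force: 68.4
```

```bash
python3 -c "
from l import *; o=r.get_obs();print(o['joints'],T(),o['contact_force'],o['moment'])
n=np.array([-.5664,.0952,.8186]);p=o['tcp_pos']
go(p+n*.05,T()[:3,:3]); go(p+n*.1,T()[:3,:3]);go(np.array([.56,-.04,.22]),tilt(-9.5,0))"
```

```text
[ 0.2041  0.4424 -0.3309  2.3431  2.2987  0.3549 -2.466 ] [[ 0.1643  0.8037  0.572   0.5677]
 [ 0.9864 -0.1358 -0.0926 -0.0584]
 [ 0.0032  0.5794 -0.815   0.0864]
 [ 0.      0.      0.      1.    ]] [-2.0471 -0.8512  4.6447] [-0.0635  0.193  -0.0332]
[0.0007, 0.0012, -0.2] [0.0, 0.0, 0.0] rows 1.0
[0.0014, 0.0025, -0.4] [0.0, 0.0, 0.0] rows 2.0
[0.0694, 0.275, -0.46] [0.3934, -0.0021, -0.0002] rows 5.0
```

>>> servo_tool([
  [[0, 0, -0.03], [0, 0, 0]],
  [[0, 0, -0.07], [0, 0, 0]],
  [[0, 0, -0.12], [0, 0, 0]],
  [[0, 0, -0.17], [0, 0, 0]],
  [[0, 0, -0.2], [0, 0, 0]],
  [[0, 0, -0.2], [0, 0, 0]],
])

```text
clock: 13.25
tcp_pos: [0.5378, -0.0534, 0.1274]
orientation: [2.0, 1.694, 0.544]
contact_force: [0.4, 0.3, -3.0]
grip_width: 0.0107
gripper_force: 68.8
```

```bash
python3 -c "
from l import *; o=r.get_obs();print(o['joints'],T(),o['contact_force'],o['moment'])
p=o['tcp_pos']
go(np.array([.57,-.04,.18]),tilt(-9.5,20));go(np.array([.58,-.03,.23]),tilt(-9.5,0))"
```

```text
[ 0.1299  0.3023 -0.2603  2.395   2.1631  0.2697 -2.3709] [[ 0.1634  0.8043  0.5713  0.5378]
 [ 0.9865 -0.1352 -0.0918 -0.0534]
 [ 0.0034  0.5786 -0.8156  0.1274]
 [ 0.      0.      0.      1.    ]] [ 0.38    0.2849 -3.0235] [0.181  1.0287 0.0219]
[0.0746, 0.2183, -0.1028] [0.1706, -0.0024, -0.0001] rows 2.0
[0.1212, 0.3607, -0.2468] [0.3928, -0.0024, 0.0003] rows 5.0
```

>>> servo_tool([
  [[0.02, 0.07, -0.03], [0.03, 0, 0]],
  [[0.05, 0.14, -0.07], [0.08, 0, 0]],
  [[0.075, 0.22, -0.12], [0.13, 0, 0]],
  [[0.09, 0.27, -0.16], [0.18, 0, 0]],
  [[0.1, 0.31, -0.2], [0.23, 0, 0]],
  [[0.12, 0.36, -0.25], [0.27, 0, 0]],
  [[0.12, 0.36, -0.25], [0.31, 0, 0]],
  [[0.12, 0.36, -0.25], [0.35, 0, 0]],
  [[0.12, 0.36, -0.25], [0.39, 0, 0]],
  [[0.12, 0.36, -0.25], [0.392, -0.002, 0]],
  [[0.12, 0.36, -0.25], [0.392, -0.002, 0]],
])

```text
clock: 14.35
tcp_pos: [0.5825, -0.0328, 0.2295]
orientation: [-2.4, -2.024, -0.001]
contact_force: [-0.9, -1.4, -3.9]
grip_width: 0.0106
gripper_force: 69.0
```

```bash
cat > p.py <<'E'
from l import *; o=r.get_obs();print(o['clock'],o['joints'],T(),o['contact_force'],o['moment'],o['grip_width'])
E
python3 p.py
```

```text
14.35 [ 0.2639  0.3786 -0.3991  1.7797  0.1676  1.0174 -0.3677] [[ 0.1686  0.9857 -0.0007  0.5825]
 [ 0.9857 -0.1686  0.0016 -0.0328]
 [ 0.0015 -0.001  -1.      0.2295]
 [ 0.      0.      0.      1.    ]] [-0.9036 -1.3566 -3.8793] [-0.1318  0.0177 -0.0167] 0.010566624769121256
```

```bash
python3 -c "
from l import *
go([.56,.10,.255],down(-4))
Rm=down(-4);M=np.eye(4);M[:3,:3]=Rm;M[:3,3]=[.56,.1,.255];go([.600,.2547,.20],down(6.8),M)"
```

```text
[0.5085, -0.1785, -0.1011] [-0.0006, -0.001, -0.0634] rows 3.0
[0.6285, 0.1164, 0.22] [0.0, 0.0, -0.12] rows 4.0
```

>>> servo_tool([
  [[0.05, -0.02, -0.02], [0, 0, -0.01]],
  [[0.15, -0.06, -0.05], [0, 0, -0.02]],
  [[0.27, -0.1, -0.08], [0, 0, -0.04]],
  [[0.4, -0.14, -0.1], [0, 0, -0.06]],
  [[0.5, -0.175, -0.1], [0, 0, -0.063]],
  [[0.51, -0.178, -0.1], [0, 0, -0.063]],
])

```text
clock: 14.95
tcp_pos: [0.5545, 0.1088, 0.255]
orientation: [2.284, 2.156, 0.004]
contact_force: [0.0, 0.0, -3.7]
grip_width: 0.0104
gripper_force: 69.0
```

>>> servo_tool([
  [[0.07, 0.01, 0.01], [0, 0, -0.01]],
  [[0.2, 0.03, 0.04], [0, 0, -0.04]],
  [[0.36, 0.06, 0.1], [0, 0, -0.08]],
  [[0.5, 0.09, 0.16], [0, 0, -0.1]],
  [[0.6, 0.11, 0.2], [0, 0, -0.12]],
  [[0.628, 0.116, 0.22], [0, 0, -0.12]],
  [[0.628, 0.116, 0.22], [0, 0, -0.12]],
  [[0.628, 0.116, 0.22], [0, 0, -0.12]],
])

```text
clock: 15.75
tcp_pos: [0.5969, 0.2559, 0.1998]
orientation: [2.082, 2.35, -0.0]
contact_force: [0.2, 0.2, -3.8]
grip_width: 0.0104
gripper_force: 69.0
```

```bash
python3 p.py; python3 w.py w7 lid tub latch_left_tab latch_left_hinge latch_right_tab; cat > pl.py <<'E'
from l import *
Z=np.load(sys.argv[1]);W=Z['W'];b=Z['im'].astype(int);z=T()[2,3]
P=W[(b[...,2]>b[...,0]+40)&(abs(W[...,2]-(z-.027))<.02)&(np.hypot(W[...,0]-.6,W[...,1]-.255)<.13)]
ct=np.median(P,0);n=np.array([0,0,1.])
for i in range(6):
    Q=P[abs((P-ct)@n)<(.008 if i<3 else .003)];ct=Q.mean(0);n=np.linalg.eigh(np.cov(Q.T))[1][:,0];n*=np.sign(n[2])
print('lid n',n,ct,'vs tool z',-T()[:3,2],T()[:3,3]); print(cv2.minAreaRect(Q[:,:2].astype('f4')),Q.min(0),Q.max(0))
for a in (0,): 
    Tm=T();q=(Q-Tm[:3,3])@Tm[:3,:3];print('tool frame x,y range',np.percentile(q,[.5,99.5],axis=0))
E
python3 pl.py w7.npz
```

```text
15.75 [-0.1379  0.5334 -0.5102  1.6416  0.2938  1.043  -0.6176] [[-0.1201  0.9928  0.0014  0.5969]
 [ 0.9928  0.1201 -0.0014  0.2559]
 [-0.0016  0.0012 -1.      0.1998]
 [ 0.      0.      0.      1.    ]] [ 0.2427  0.2491 -3.8089] [-0.0458 -0.0432  0.013 ] 0.010415477415115728
15.8 [0.5973 0.2555 0.2003] 0.99605078125
lid n [0.001 0.003 1.   ] [0.592  0.2982 0.171 ] vs tool z [-0.0023 -0.      1.    ] [0.5973 0.2564 0.2006]
((0.5950194001197815, 0.27242910861968994), (0.14088855683803558, 0.15335305035114288), 6.704270362854004) [0.5166 0.1885 0.1681] [0.6722 0.3564 0.1743]
tool frame x,y range [[-0.0509 -0.0676  0.0267]
 [ 0.0902  0.0672  0.0316]]
```

View pics/w7.png

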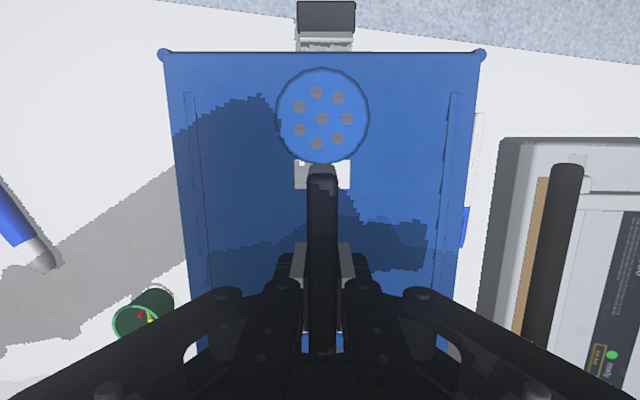

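```bash
python3 -c "
from l import *
go([.600,.2553,.112],down(6.8))"
```

```text
[-0.0055, 0.0094, 0.3544] [0.0014, 0.0002, 0.001] rows 2.0
```

>>> servo_tool([
  [[-0.0055, 0.01, 0.06], [0.001, 0, 0.001]],
  [[-0.0055, 0.01, 0.14], [0.001, 0, 0.001]],
  [[-0.0055, 0.01, 0.22], [0.001, 0, 0.001]],
  [[-0.0055, 0.01, 0.29], [0.001, 0, 0.001]],
  [[-0.0055, 0.01, 0.34], [0.001, 0, 0.001]],
  [[-0.0055, 0.01, 0.354], [0.001, 0, 0.001]],
  [[-0.0055, 0.01, 0.354], [0.001, 0, 0.001]],
  [[-0.0055, 0.01, 0.354], [0.001, 0, 0.001]],
])

```text
clock: 16.85
tcp_pos: [0.6003, 0.2567, 0.1123]
orientation: [2.084, 2.351, 0.002]
contact_force: [0.2, -0.8, -2.9]
grip_width: 0.0107
gripper_force: 68.9
```

```bash
python3 p.py; python3 - <<'E'
from l import *
ims=[]
for n in('scene','side'):
    c,E,im,d=grab(n);np.savez(n+'8.npz',im=im,d=d)
    im=im[90:250,230:430] if n=='scene' else im[100:260,240:440]
    ims.append(cv2.resize(im,None,fx=3.6,fy=3.6,interpolation=cv2.INTER_CUBIC)[:,:])
o=np.hstack(ims);save('s8',cv2.resize(o,(800,int(o.shape[0]*800/o.shape[1]))))
E
```

```text
16.85 [-0.1626  0.6343 -0.4755  1.6962  0.3546  0.8963 -0.6625] [[-0.1199  0.9928  0.0011  0.6003]
 [ 0.9928  0.1199  0.0008  0.2567]
 [ 0.0006  0.0011 -1.      0.1123]
 [ 0.      0.      0.      1.    ]] [ 0.2219 -0.8218 -2.8827] [-0.0079 -0.0201 -0.006 ] 0.010669218443105833
```

View pics/s8.png

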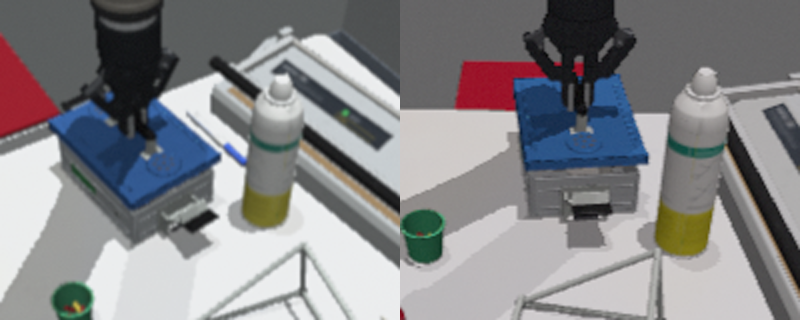

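>>> servo_tool([
  [[-0.005, 0, 0.012], [0, 0, 0]],
  [[-0.005, 0, 0.028], [0, 0, 0]],
  [[-0.005, 0, 0.044], [0, 0, 0]],
  [[-0.005, 0, 0.06], [0, 0, 0]],
  [[-0.005, 0, 0.06], [0, 0, 0]],
])

```text
clock: 17.45
tcp_pos: [0.5994, 0.2547, 0.0956]
orientation: [-2.083, -2.35, 0.002]
contact_force: [0.4, 0.0, -3.1]
grip_width: 0.0103
gripper_force: 69.0
```

```bash
python3 p.py
```

```text
17.45 [-0.1663  0.6536 -0.4673  1.7067  0.3659  0.8708 -0.6696] [[-0.1199  0.9928 -0.0016  0.5994]
 [ 0.9928  0.1199 -0.0006  0.2547]
 [-0.0004 -0.0016 -1.      0.0956]
 [ 0.      0.      0.      1.    ]] [ 0.372   0.0248 -3.1165] [-0.0452  0.023  -0.004 ] 0.01031488301940449
```

>>> servo_tool([
  [[0, 0, 0.008], [0, 0, 0]],
  [[0, 0, 0.016], [0, 0, 0]],
  [[0, 0, 0.024], [0, 0, 0]],
  [[0, 0, 0.024], [0, 0, 0]],
])

```text
clock: 17.85
tcp_pos: [0.5997, 0.2549, 0.0902]
orientation: [-2.084, -2.351, 0.001]
contact_force: [0.3, -0.3, -2.3]
grip_width: 0.0107
gripper_force: 69.0
```

>>> servo_tool([
  [[0, 0, 0.006], [0, 0, 0]],
  [[0, 0, 0.012], [0, 0, 0]],
  [[0, 0, 0.012], [0, 0, 0]],
])

```text
clock: 18.15
tcp_pos: [0.5998, 0.255, 0.0873]
orientation: [-2.084, -2.351, 0.001]
contact_force: [-1.4, -0.3, -3.1]
grip_width: 0.0103
gripper_force: 69.0
```

>>> servo_tool([
  [[0, 0, 0.004], [0, 0, 0]],
  [[0, 0, 0.008], [0, 0, 0]],
  [[0, 0, 0.008], [0, 0, 0]],
])

```text
clock: 18.45
tcp_pos: [0.5999, 0.2551, 0.0867]
orientation: [2.084, 2.35, -0.0]
contact_force: [-3.4, -2.1, 6.3]
grip_width: 0.0107
gripper_force: 70.2
```

>>> servo_tool([
  [[0, 0, 0.004], [0, 0, 0]],
  [[0, 0, 0.008], [0, 0, 0]],
  [[0, 0, 0.008], [0, 0, 0]],
])

```text
clock: 18.75
tcp_pos: [0.6, 0.2551, 0.0867]
orientation: [2.084, 2.35, -0.0]
contact_force: [-9.3, -5.3, 20.6]
grip_width: 0.0111
gripper_force: 72.2
```

```bash
python3 p.py; python3 w.py w9;python3 pl.py w9.npz
```

```text
18.75 [-0.1708  0.6646 -0.462   1.7107  0.3747  0.8547 -0.6771] [[-0.1196  0.9928  0.0008  0.6   ]
 [ 0.9928  0.1196 -0.0009  0.2551]
 [-0.001   0.0007 -1.      0.0867]
 [ 0.      0.      0.      1.    ]] [-9.2858 -5.3001 20.6251] [-1.0358  1.7527  0.0238] 0.011140629064246104
18.8 [0.6    0.255  0.0867] 0.99596484375
lid n [-0.0004 -0.0023  1.    ] [0.5951 0.2976 0.0582] vs tool z [-0.0008  0.0009  1.    ] [0.6    0.255  0.0867]
((0.5985788702964783, 0.27184057235717773), (0.1405661553144455, 0.15346242487430573), 7.164544105529785) [0.5195 0.1872 0.0553] [0.675  0.3555 0.0613]
tool frame x,y range [[-0.0506 -0.0671  0.0255]
 [ 0.091   0.0676  0.0303]]
```

>>> servo_tool([
  [[0, 0, -0.006], [0, 0, 0]],
  [[0, 0, -0.01], [0, 0, 0]],
])

```text
clock: 19.0
tcp_pos: [0.6, 0.2551, 0.0868]
orientation: [2.084, 2.351, 0.001]
contact_force: [-0.8, -0.6, -1.1]
grip_width: 0.0108
gripper_force: 69.2
```

>>> servo_tool([
  [[0, 0, 0], [0, 0, 0]],
  [[0, 0, 0], [0, 0, 0]],
  [[0, 0, 0], [0, 0, 0]],
  [[0, 0, 0], [0, 0, 0]],
  [[0, 0, 0], [0, 0, 0]],
], claw=0.45)

```text
clock: 19.5
tcp_pos: [0.5999, 0.2551, 0.0859]
orientation: [-2.084, -2.351, 0.0]
contact_force: [-0.5, -0.9, 0.0]
grip_width: 0.0469
gripper_force: 0.0
```

>>> servo_tool([
  [[0, 0, -0.04], [0, 0, 0]],
  [[0, 0, -0.1], [0, 0, 0]],
  [[0, 0, -0.2], [0, 0, 0]],
  [[0, 0, -0.35], [0, 0, 0]],
  [[0, 0, -0.5], [0, 0, 0]],
  [[0, 0, -0.6], [0, 0, 0]],
  [[0, 0, -0.6], [0, 0, 0]],
])

```text
clock: 20.2
tcp_pos: [0.602, 0.2567, 0.2425]
orientation: [2.082, 2.348, 0.014]
contact_force: [-0.8, 0.6, 0.3]
grip_width: 0.0474
gripper_force: 0.0
```

```bash
cat > v.py <<'E'
from l import *
tag=sys.argv[1]
c,E,im,d=grab('wrist');save(tag,im);W=cloud(c,E,d)
M=T();print(M[:3,3],r.get_obs()['joints'])
a=np.radians(6.8);Rz=np.array([[np.cos(a),-np.sin(a)],[np.sin(a),np.cos(a)]]);tub=np.array([.600,.255])
P=np.dstack([(W[...,:2]-tub)@Rz,W[...,2]]);np.savez(tag+'.npz',P=P,im=im)
b=im.astype(int);bl=b[...,2]>b[...,0]+40
L=P[bl&(abs(P[...,0])<.08)&(abs(P[...,1])<.1)&(P[...,2]>.05)&(P[...,2]<.07)]
print('lid',np.percentile(L,[.5,50,99.5],axis=0), 'plane',np.linalg.lstsq(np.c_[L[:,:2],np.ones(len(L))],L[:,2],rcond=None)[0])
F=P.reshape(-1,3)
for s in(1,-1):
    k=(abs(F[:,0])<.018)&(s*F[:,1]>.096)&(s*F[:,1]<.16)&(F[:,2]>.02)&(F[:,2]<.09);q=F[k]
    print('latch',s,len(q));
    for y in np.arange(.096,.156,.006):
        w=q[abs(s*q[:,1]-y)<.003]
        if len(w)>3: print('  ',round(y,3),np.median(w[:,2]).round(4),w[:,2].max().round(4))
E
python3 v.py w10
```

```text
[0.601  0.2559 0.2398] [-0.126   0.4998 -0.5227  1.5976  0.2711  1.1113 -0.5953]
lid [[-0.0667 -0.0885  0.0561]
 [ 0.0033  0.0162  0.0581]
 [ 0.0676  0.0908  0.0621]] plane [ 0.0003 -0.0008  0.0583]
latch 1 2558
   0.096 0.032 0.0341
   0.102 0.0326 0.0364
   0.108 0.0358 0.0387
   0.114 0.0391 0.0432
   0.12 0.0559 0.0594
   0.126 0.0478 0.0541
   0.132 0.0477 0.0503
   0.138 0.0489 0.0517
   0.144 0.05 0.052
latch -1 1431
   0.102 0.0333 0.035
   0.108 0.0354 0.0393
   0.114 0.0388 0.043
   0.12 0.0435 0.0595
   0.126 0.0449 0.0485
   0.132 0.0478 0.0505
   0.138 0.0491 0.0509
   0.144 0.05 0.0518
```

View pics/w10.png

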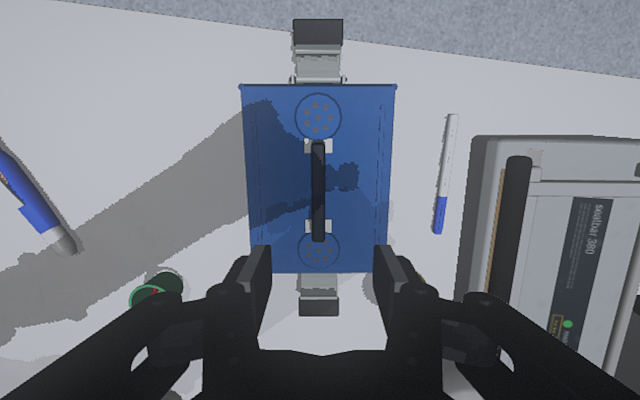

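```bash
cat > q.py <<'E'
from l import *
a=np.radians(6.8);Rz=np.array([[np.cos(a),-np.sin(a)],[np.sin(a),np.cos(a)]]);tub=np.array([.600,.255])
M=T();print('now tub',(M[:2,3]-tub)@Rz,M[2,3])
for s in sys.argv[1:]:
    x,y,z=map(float,s.split(','));p=tub+Rz@[x,y];print(p);go([*p,z],down(6.8))
E
python3 q.py 0,.182,.15 0,.182,.057
```

```text
now tub [0.0011 0.0008] 0.23979738669972644
[0.5785 0.4357]
[0.7242, -0.0051, 0.3605] [0.0033, -0.0011, 0.001] rows 5.0
[0.5785 0.4357]
[0.7235, -0.007, 0.7325] [0.0033, -0.0011, 0.001] rows 6.0
```

>>> servo_tool([
  [[0.15, 0, 0], [0, 0, 0]],
  [[0.33, 0, 0.05], [0, 0, 0]],
  [[0.52, 0, 0.12], [0, 0, 0]],
  [[0.68, 0, 0.2], [0, 0, 0]],
  [[0.724, -0.005, 0.35], [0.003, 0, 0]],
  [[0.724, -0.005, 0.5], [0.003, 0, 0]],
  [[0.724, -0.007, 0.62], [0.003, 0, 0]],
  [[0.724, -0.007, 0.62], [0.003, 0, 0]],
  [[0.724, -0.007, 0.62], [0.003, 0, 0]],
], claw=1, squeeze=30)

```text
clock: 21.15
tcp_pos: [0.5762, 0.4343, 0.081]
orientation: [-2.082, -2.348, 0.008]
contact_force: [0.2, 0.0, 0.2]
grip_width: -0.0001
gripper_force: 0.0
```

```bash
python3 q.py 0,.182,.057; python3 v.py w11|grep -A30 'latch 1'
```

```text
now tub [-0.0024  0.1808] 0.080982877878583
[0.5785 0.4357]
[0.0047, 0.0103, 0.0959] [-0.0039, 0.0003, 0.0009] rows 1.0Traceback (most recent call last):
  File "v.py", line 9, in <module>
    print('lid',np.percentile(L,[.5,50,99.5],axis=0), 'plane',np.linalg.lstsq(np.c_[L[:,:2],np.ones(len(L))],L[:,2],rcond=None)[0])
                ~~~~~~~~~~~~~^^^^^^^^^^^^^^^^^^^^^^^
    return _quantile_unchecked(
        a, q, axis, out, overwrite_input, method, keepdims, weights)
    return _ureduce(a,
                    func=_quantile_ureduce_func,
    ...<5 lines>...
                    overwrite_input=overwrite_input,
                    method=method)
    r = func(a, **kwargs)
    result = _quantile(arr,
                       quantiles=q,
    ...<2 lines>...
                       out=out,
                       weights=wgt)
    slices_having_nans = np.isnan(arr[-1, ...])
                                  ~~~^^^^^^^^^
IndexError: index -1 is out of bounds for axis 0 with size 0
```

>>> servo_tool([
  [[0, 0.01, 0.05], [0, 0, 0]],
  [[0, 0.01, 0.096], [0, 0, 0]],
  [[-0.03, 0.01, 0.096], [0, 0, 0]],
  [[-0.07, 0.01, 0.096], [0, 0, 0]],
  [[-0.1, 0.01, 0.093], [0, 0, 0]],
  [[-0.13, 0.01, 0.085], [0, 0, 0]],
  [[-0.16, 0.01, 0.075], [0, 0, 0]],
  [[-0.16, 0.01, 0.075], [0, 0, 0]],
])

```text
clock: 22.0
tcp_pos: [0.5823, 0.4062, 0.0685]
orientation: [-2.07, -2.346, -0.021]
contact_force: [-5.1, 17.9, 11.7]
grip_width: -0.0001
gripper_force: 9.0
```

>>> servo_tool([
  [[0.04, 0, -0.01], [0, 0, 0]],
  [[0.12, 0, -0.02], [0, 0, 0]],
  [[0.16, 0, -0.02], [0, -0.1, 0]],
  [[0.16, 0, -0.02], [0, -0.19, 0]],
  [[0.16, 0, -0.02], [0, -0.28, 0]],
  [[0.16, 0, -0.02], [0, -0.333, 0]],
  [[0.16, 0, -0.02], [0, -0.333, 0]],
])

```text
clock: 22.7
tcp_pos: [0.5759, 0.438, 0.0649]
orientation: [1.792, 2.035, -0.49]
contact_force: [-0.5, 1.2, -0.2]
grip_width: 0.0001
gripper_force: 0.0
```

```bash
python3 p.py; cat > q2.py <<'E'
from l import *
a=np.radians(6.8);Rz=np.array([[np.cos(a),-np.sin(a)],[np.sin(a),np.cos(a)]]);tub=np.array([.600,.255])
def wp(s,ang,pts):
    M=T();print('now tub',(M[:2,3]-tub)@Rz,M[2,3])
    Rm=down(6.8)@R.from_euler('y',ang,degrees=True).as_matrix()
    for x,y,z in pts:
        go([*(tub+Rz@[x,s*y]),z],Rm)
def arc(th,lead=.002): t=np.radians(th);return .0995+.051*np.sin(t)+.015-lead,.030+.051*np.cos(t)+.000
E
python3 - <<'E'
from q2 import *
pts=[(0,.185,.05)]+[(0,*arc(t)) for t in(67,60,52,44,36,28,20,14)];print(np.round(pts,4))
wp(1,-30,pts)
c,E,im,d=grab('scene');a_=im[90:250,230:430];c,E,im,d=grab('side');b_=im[90:250,240:440]
save('s12',cv2.resize(np.hstack([a_,b_]),(800,320),interpolation=cv2.INTER_CUBIC))
E
```

```text
22.7 [-0.7412  0.9383 -0.2687  1.2728  0.5658  1.4103 -1.0448] [[-0.1118  0.9922  0.0557  0.5759]
 [ 0.8583  0.1246 -0.4977  0.438 ]
 [-0.5008 -0.0079 -0.8656  0.0649]
 [ 0.      0.      0.      1.    ]] [-0.5281  1.1735 -0.2112] [ 0.5556  0.0983 -0.0226] 7.146634379669674e-05
[[0.     0.185  0.05  ]
 [0.     0.1594 0.0499]
 [0.     0.1567 0.0555]
 [0.     0.1527 0.0614]
 [0.     0.1479 0.0667]
 [0.     0.1425 0.0713]
 [0.     0.1364 0.075 ]
 [0.     0.1299 0.0779]
 [0.     0.1248 0.0795]]
now tub [-0.0023  0.1845] 0.06492126650715635
[0.0314, 0.0095, 0.0507] [-0.0023, 0.0006, 0.0059] rows 1.0
[-0.0569, 0.0089, 0.1021] [-0.0023, 0.0006, 0.0059] rows 1.0
[-0.0777, 0.0086, 0.0884] [-0.0023, 0.0006, 0.0059] rows 1.0
[-0.1033, 0.0083, 0.076] [-0.0023, 0.0006, 0.0059] rows 1.0
[-0.1304, 0.008, 0.0672] [-0.0023, 0.0006, 0.0059] rows 1.0
[-0.1584, 0.0078, 0.0623] [-0.0023, 0.0006, 0.0059] rows 1.0
[-0.1868, 0.0075, 0.0613] [-0.0023, 0.0006, 0.0059] rows 1.0
[-0.2151, 0.0072, 0.0643] [-0.0023, 0.0006, 0.0059] rows 2.0
[-0.2359, 0.0071, 0.0691] [-0.0023, 0.0006, 0.0059] rows 2.0
```

>>> servo_tool([
  [[0.031, 0.009, 0.051], [0, 0, 0.005]],
  [[-0.01, 0.009, 0.075], [0, 0, 0.005]],
  [[-0.04, 0.009, 0.093], [0, 0, 0.005]],
  [[-0.057, 0.009, 0.102], [0, 0, 0.005]],
  [[-0.067, 0.009, 0.095], [0, 0, 0.005]],
  [[-0.078, 0.009, 0.088], [0, 0, 0.005]],
  [[-0.09, 0.009, 0.082], [0, 0, 0.005]],
  [[-0.103, 0.008, 0.076], [0, 0, 0.005]],
])

```text
clock: 23.6
tcp_pos: [0.5847, 0.4032, 0.064]
orientation: [1.805, 2.023, -0.484]
contact_force: [0.8, 0.4, -1.0]
grip_width: -0.0002
gripper_force: 0.4
```

>>> servo_tool([
  [[-0.013, 0, -0.005], [0, 0, 0]],
  [[-0.027, 0, -0.009], [0, 0, 0]],
  [[-0.041, 0, -0.012], [0, 0, 0]],
  [[-0.055, 0, -0.014], [0, 0, 0]],
  [[-0.069, 0, -0.0145], [0, 0, 0]],
  [[-0.083, 0, -0.015], [0, 0, 0]],
])

```text
clock: 24.2
tcp_pos: [0.5866, 0.3871, 0.0775]
orientation: [1.805, 2.023, -0.484]
contact_force: [0.1, -0.2, -0.5]
grip_width: -0.0001
gripper_force: 0.0
```

```bash
python3 - <<'E'
from q2 import *
print(r.get_obs()['contact_force']);wp(1,-30,[(0,*arc(t)) for t in(20,14)])
c,E=ext('scene')
for n in('scene','side'):
    c,E,im,d=grab(n);W=cloud(c,E,d);P=np.dstack([(W[...,:2]-tub)@Rz,W[...,2]]).reshape(-1,3)
    q=P[(abs(P[:,0])<.02)&(P[:,1]>.09)&(P[:,1]<.16)&(P[:,2]>.02)&(P[:,2]<.1)]
    print(n,len(q),[ (round(y,3),np.round(q[abs(q[:,1]-y)<.003,2].max(initial=0),3)) for y in np.arange(.093,.15,.006)])
    m=r.mark_of(n,'latch_left_tab');print(m[:1])
E
```

```text
[ 0.077  -0.1784 -0.4841]
now tub [0.0023 0.1327] 0.07752677226548071
[-0.0105, -0.0091, 0.0042] [-0.0022, -0.0002, -0.0027] rows 1.0
[-0.0313, -0.009, 0.009] [-0.0022, -0.0002, -0.0027] rows 1.0
scene 281 [(np.float64(0.093), np.float64(0.065)), (np.float64(0.099), np.float64(0.065)), (np.float64(0.105), np.float64(0.075)), (np.float64(0.111), np.float64(0.08)), (np.float64(0.117), np.float64(0.085)), (np.float64(0.123), np.float64(0.096)), (np.float64(0.129), np.float64(0.1)), (np.float64(0.135), np.float64(0.1)), (np.float64(0.141), np.float64(0.094)), (np.float64(0.147), np.float64(0.0))]
[{'uv': [273.1, 132.8], 'confidence': 0.59}]
side 253 [(np.float64(0.093), np.float64(0.07)), (np.float64(0.099), np.float64(0.083)), (np.float64(0.105), np.float64(0.082)), (np.float64(0.111), np.float64(0.0)), (np.float64(0.117), np.float64(0.087)), (np.float64(0.123), np.float64(0.095)), (np.float64(0.129), np.float64(0.099)), (np.float64(0.135), np.float64(0.099)), (np.float64(0.141), np.float64(0.1)), (np.float64(0.147), np.float64(0.0))]
[{'uv': [322.2, 134.5], 'confidence': 0.62}]
```

>>> servo_tool([
  [[-0.009, -0.005, 0.005], [0, 0, 0]],
  [[-0.018, -0.009, 0.01], [0, 0, 0]],
  [[-0.025, -0.009, 0.0145], [0, 0, 0]],
  [[-0.025, -0.009, 0.0145], [0, 0, 0]],
])

```text
clock: 24.8
tcp_pos: [0.5852, 0.3794, 0.0773]
orientation: [1.805, 2.022, -0.485]
contact_force: [0.2, 0.1, 1.0]
grip_width: 0.0004
gripper_force: 0.0
```

>>> servo_tool([
  [[-0.007, 0, 0.004], [0, 0, 0]],
  [[-0.014, 0, 0.008], [0, 0, 0]],
  [[-0.014, 0, 0.008], [0, 0, 0]],
])

```text
clock: 25.1
tcp_pos: [0.5854, 0.3767, 0.0774]
orientation: [1.806, 2.024, -0.483]
contact_force: [0.9, 1.9, -0.2]
grip_width: 0.0
gripper_force: 1.1
```

>>> servo_tool([
  [[0.05, 0, -0.03], [0, 0, 0]],
  [[0.12, 0, -0.07], [0, 0, 0]],
  [[0.11, 0, -0.13], [0, 0, 0]],
  [[0.02, 0, -0.3], [0, 0.08, 0]],
  [[-0.08, 0, -0.47], [0, 0.16, 0]],
  [[-0.2, 0, -0.67], [0, 0.25, 0]],
  [[-0.2, 0, -0.67], [0, 0.333, 0]],
  [[-0.2, 0, -0.67], [0, 0.333, 0]],
  [[-0.2, 0, -0.67], [0, 0.333, 0]],
])

```text
clock: 26.0
tcp_pos: [0.581, 0.4147, 0.2471]
orientation: [2.092, 2.341, -0.006]
contact_force: [-0.3, -1.2, -0.4]
grip_width: -0.0
gripper_force: 0.0
```

```bash
python3 p.py; sed -i 's/^for s in(1,-1):/for s in(1,-1) if len(sys.argv)<3 else ():/; s/^print(.lid/if len(L): &/' v.py; python3 v.py w13; python3 - <<'E'
from q2 import *
wp(1,0,[(0,0,.26)])
E
```

```text
26.0 [-0.4079  0.5895 -0.466   1.4233  0.2735  1.1968 -0.7948] [[-0.1119  0.9937 -0.0015  0.581 ]
 [ 0.9937  0.1119 -0.004   0.4147]
 [-0.0038 -0.002  -1.      0.2471]
 [ 0.      0.      0.      1.    ]] [-0.2729 -1.1568 -0.4092] [ 0.0503 -0.0016  0.0185] -2.760606822653715e-05
[0.5797 0.4162 0.2458] [-0.4099  0.5913 -0.4666  1.4237  0.2731  1.1964 -0.7947]
lid [[-0.0675  0.0388  0.0559]
 [ 0.0305  0.0709  0.0581]
 [ 0.0679  0.0913  0.0603]] plane [ 0.0004 -0.0087  0.0587]
latch 1 566
   0.102 0.038 0.0813
   0.108 0.0742 0.0812
latch -1 0
now tub [-0.0011  0.1625] 0.24580160394768066
[-0.6501, 0.0065, -0.0544] [-0.0026, 0.0024, -0.0025] rows 4.0
```

>>> servo_tool([
  [[-0.15, 0, -0.02], [0, 0, 0]],
  [[-0.33, 0, -0.04], [0, 0, 0]],
  [[-0.52, 0, -0.05], [0, 0, 0]],
  [[-0.7, -0.01, -0.05], [0, 0, 0]],
  [[-0.88, -0.02, -0.05], [0, 0, 0]],
  [[-0.95, -0.03, -0.05], [0, 0, 0]],
  [[-0.95, -0.03, -0.05], [0, 0, 0]],
])

```text
clock: 26.75
tcp_pos: [0.6, 0.1771, 0.2577]
orientation: [-2.093, -2.341, 0.01]
contact_force: [0.2, 0.3, -0.3]
grip_width: -0.0
gripper_force: 0.0
```

```bash
cat > q3.py <<'E'
from q2 import *
def arc2(th,lead=.002): t=np.radians(th);return .0995+.051*np.sin(t)+.0141-lead,.033+.051*np.cos(t)
E
python3 - <<'E'
from q3 import *
print(r.get_obs()['joints'])
wp(-1,20,[(-.01,.175,.20),(-.01,.175,.053)])
E
```

```text
[-0.0496  0.4316 -0.4553  1.6423  0.2068  1.1221 -0.4485]
now tub [-0.0092 -0.0773] 0.2576911484191319
[-0.3899, 0.001, 0.232] [-0.0027, 0.2243, -0.0051] rows 3.0
[-0.388, 0.0043, 0.82] [-0.0027, 0.2243, -0.0051] rows 5.0
```

>>> servo_tool([
  [[-0.1, 0, 0], [0, 0.05, 0]],
  [[-0.25, 0, 0], [0, 0.1, 0]],
  [[-0.39, 0.001, 0.05], [0, 0.16, -0.005]],
  [[-0.39, 0.001, 0.2], [-0.003, 0.224, -0.005]],
  [[-0.39, 0.002, 0.38], [-0.003, 0.224, -0.005]],
  [[-0.39, 0.003, 0.52], [-0.003, 0.224, -0.005]],
  [[-0.39, 0.003, 0.62], [-0.003, 0.224, -0.005]],
  [[-0.39, 0.003, 0.62], [-0.003, 0.224, -0.005]],
  [[-0.39, 0.003, 0.62], [-0.003, 0.224, -0.005]],
])

```text
clock: 27.65
tcp_pos: [0.6118, 0.0856, 0.1046]
orientation: [-1.892, -2.144, -0.342]
contact_force: [1.0, 0.2, 0.3]
grip_width: 0.0001
gripper_force: 0.0
```

```bash
python3 - <<'E'
from q3 import *
o=r.get_obs();print(o['joints'],o['contact_force'])
pts=[(-.01,.175,.053)]+[(-.01,*arc2(t)) for t in(67,60,52,44,36,28,20,14)]
wp(-1,20,pts)
for n in('scene','side'): 
    c,E,im,d=grab(n);m=r.mark_of(n,'latch_right_tab');print(n,m[:1])
E
```

```text
[ 0.3108  0.6417 -0.5193  1.7777 -0.0734  0.7887  0.058 ] [0.9543 0.2179 0.323 ]
now tub [-0.0084 -0.1696] 0.10463383695020688
[-0.0916, -0.0073, 0.1863] [0.0007, -0.0029, 0.004] rows 2.0
[-0.03, -0.0069, 0.2094] [0.0007, -0.0029, 0.004] rows 2.0
[-0.0119, -0.0068, 0.1923] [0.0007, -0.0029, 0.004] rows 1.0
[0.0112, -0.0066, 0.1757] [0.0007, -0.0029, 0.004] rows 1.0
[0.0364, -0.0065, 0.1624] [0.0007, -0.0029, 0.004] rows 1.0
[0.0632, -0.0063, 0.1528] [0.0007, -0.0029, 0.004] rows 1.0
[0.0911, -0.0061, 0.147] [0.0007, -0.0029, 0.004] rows 1.0
[0.1195, -0.0059, 0.1452] [0.0007, -0.0029, 0.004] rows 1.0
[0.1408, -0.0058, 0.1464] [0.0007, -0.0029, 0.004] rows 2.0
scene [{'uv': [334.6, 203.4], 'confidence': 0.41}]
side [{'uv': [335.7, 206.3], 'confidence': 0.53}]
```

>>> servo_tool([
  [[-0.05, -0.007, 0.08], [0, 0, 0.004]],
  [[-0.0916, -0.007, 0.15], [0, 0, 0.004]],
  [[-0.0916, -0.007, 0.186], [0, 0, 0.004]],
  [[-0.06, -0.007, 0.198], [0, 0, 0.004]],
  [[-0.03, -0.007, 0.209], [0, 0, 0.004]],
  [[-0.021, -0.007, 0.2], [0, 0, 0.004]],
  [[-0.012, -0.007, 0.192], [0, 0, 0.004]],
  [[0, -0.007, 0.184], [0, 0, 0.004]],
  [[0.011, -0.007, 0.176], [0, 0, 0.004]],
])

```text
clock: 28.75
tcp_pos: [0.6091, 0.0996, 0.0654]
orientation: [-1.905, -2.137, -0.342]
contact_force: [0.5, -4.5, 1.1]
grip_width: 0.0006
gripper_force: 1.9
```

>>> servo_tool([
  [[0.01, 0, -0.01], [0, 0, 0]],
  [[0.02, 0, -0.018], [0, 0, 0]],
  [[0.025, 0, -0.02], [0, 0, 0]],
])

```text
clock: 29.05
tcp_pos: [0.6082, 0.105, 0.072]
orientation: [-1.903, -2.136, -0.343]
contact_force: [0.6, -1.2, 0.5]
grip_width: 0.0001
gripper_force: 0.8
```

```bash
python3 - <<'E'
from q3 import *
o=r.get_obs();print(o['joints'],o['contact_force'])
wp(-1,20,[(-.01,*arc2(t)) for t in(52,44,36,28,20,14)])
for n in('scene','side'):
    c,E,im,d=grab(n);W=cloud(c,E,d);P=np.dstack([(W[...,:2]-tub)@Rz,W[...,2]]).reshape(-1,3)
    q=P[(abs(P[:,0]-.012)<.01)&(P[:,1]<-.09)&(P[:,1]>-.19)&(P[:,2]>.02)&(P[:,2]<.1)]
    print(n,len(q),[ (round(float(y),3),float(np.round(q[abs(q[:,1]+y)<.003,2].max(initial=0),3))) for y in np.arange(.093,.18,.006)])
E
```

```text
[ 0.271   0.6806 -0.5069  1.8028 -0.0642  0.713   0.0291] [ 0.5947 -1.1912  0.4528]
now tub [-0.0096 -0.15  ] 0.0719663439542306
[-0.0174, -0.0015, 0.0259] [0.003, -0.0023, -0.0015] rows 1.0
[0.0078, -0.0015, 0.0126] [0.003, -0.0023, -0.0015] rows 1.0
[0.0346, -0.0015, 0.0029] [0.003, -0.0023, -0.0015] rows 1.0
[0.0625, -0.0016, -0.0029] [0.003, -0.0023, -0.0015] rows 1.0
[0.0909, -0.0016, -0.0048] [0.003, -0.0023, -0.0015] rows 1.0
[0.1122, -0.0017, -0.0036] [0.003, -0.0023, -0.0015] rows 1.0
scene 31 [(0.093, 0.06), (0.099, 0.0), (0.105, 0.0), (0.111, 0.0), (0.117, 0.0), (0.123, 0.0), (0.129, 0.0), (0.135, 0.0), (0.141, 0.0), (0.147, 0.0), (0.153, 0.0), (0.159, 0.0), (0.165, 0.0), (0.171, 0.0), (0.177, 0.0)]
side 38 [(0.093, 0.0), (0.099, 0.033), (0.105, 0.033), (0.111, 0.04), (0.117, 0.0), (0.123, 0.0), (0.129, 0.061), (0.135, 0.067), (0.141, 0.0), (0.147, 0.0), (0.153, 0.0), (0.159, 0.071), (0.165, 0.099), (0.171, 0.1), (0.177, 0.099)]
```

>>> servo_tool([
  [[0.013, 0, 0.006], [0, 0, 0]],
  [[0.03, 0, 0.003], [0, 0, 0]],
  [[0.046, 0, 0], [0, 0, 0]],
  [[0.0625, 0, -0.003], [0, 0, 0]],
  [[0.077, 0, -0.004], [0, 0, 0]],
  [[0.091, 0, -0.005], [0, 0, 0]],
  [[0.1, 0, -0.005], [0, 0, 0]],
])

```text
clock: 29.85
tcp_pos: [0.6053, 0.1276, 0.0814]
orientation: [-1.903, -2.136, -0.342]
contact_force: [-0.4, 0.5, -0.9]
grip_width: -0.0
gripper_force: 0.0
```

>>> servo_tool([
  [[0.01, 0, 0.003], [0, 0, 0]],
  [[0.02, 0, 0.007], [0, 0, 0]],
  [[0.028, 0, 0.01], [0, 0, 0]],
  [[0.028, 0, 0.01], [0, 0, 0]],
])

```text
clock: 30.25
tcp_pos: [0.6044, 0.1344, 0.0811]
orientation: [-1.904, -2.136, -0.341]
contact_force: [0.0, -0.0, -0.4]
grip_width: -0.0
gripper_force: 0.0
```

Retract outward, rise, and verify from above.

>>> servo_tool([
  [[-0.04, 0, -0.01], [0, 0, 0]],
  [[-0.12, 0, -0.04], [0, 0, 0]],
  [[-0.12, 0, -0.1], [0, 0, 0]],
  [[-0.06, 0, -0.28], [0, 0, 0]],
  [[0.01, 0, -0.46], [0, -0.06, 0]],
  [[0.08, 0, -0.64], [0, -0.12, 0]],
  [[0.12, 0, -0.76], [0, -0.224, 0]],
  [[0.12, 0, -0.76], [0, -0.224, 0]],
  [[0.12, 0, -0.76], [0, -0.224, 0]],
])

```text
clock: 31.15
tcp_pos: [0.6081, 0.0996, 0.2719]
orientation: [2.085, 2.346, 0.008]
contact_force: [-0.2, -0.4, -1.0]
grip_width: -0.0001
gripper_force: 0.0
```

```bash
python3 v.py w14; python3 - <<'E'
from q3 import *
wp(1,0,[(-.01,.0,.27)])
print(r.get_obs()['clock'])
E
```

```text
[0.6077 0.0974 0.27  ] [ 0.0473  0.3917 -0.405   1.6625  0.1679  1.1193 -0.2883]
lid [[-0.067  -0.0895  0.0559]
 [-0.0008 -0.0378  0.0581]
 [ 0.0679  0.0092  0.0621]] plane [ 0.0008 -0.0089  0.0579]
latch 1 0
latch -1 498
   0.096 0.0621 0.0662
   0.102 0.0753 0.0816
   0.108 0.0799 0.0819
now tub [-0.0111 -0.1574] 0.2699943346983645
[0.6296, 0.002, 0.0004] [0.0016, -0.0004, -0.0023] rows 4.0
31.2
```

>>> servo_tool([
  [[0.2, 0, -0.02], [0, 0, 0]],
  [[0.4, 0, -0.05], [0, 0, 0]],
  [[0.6, 0, -0.1], [0, 0, 0]],
  [[0.7, 0, -0.1], [0, 0, 0]],
  [[0.7, 0, -0.1], [0, 0, 0]],
  [[0.7, 0, -0.1], [0, 0, 0]],
])

```text
clock: 31.8
tcp_pos: [0.5881, 0.2693, 0.2928]
orientation: [2.092, 2.343, -0.002]
contact_force: [1.0, 0.2, 0.4]
grip_width: 0.0
gripper_force: 0.0
```

```bash
python3 v.py w15; python3 - <<'E'
from l import *
d0=np.load('d0.npz')
for n in('scene','side'):
    c,E,im,d=grab(n);W=cloud(c,E,d);W0=cloud(c,d0[n+'E'],d0[n+'d'])
    for nm,x,y,h,lo,hi in(('can',.719,.115,.045,.05,.2),('bottle',.4325,-.082,.04,.03,.1),('cup',.43,.08,.045,.02,.06)):
        f=lambda V:V[(abs(V[...,0]-x)<h)&(abs(V[...,1]-y)<h)&(V[...,2]>lo)&(V[...,2]<hi)].mean(0)
        print(n,nm,f(W0),f(W))
E
```

```text
[0.5886 0.2681 0.293 ] [-0.2014  0.4347 -0.4478  1.5529  0.1983  1.2    -0.574 ]
lid [[-0.067  -0.088   0.0561]
 [ 0.0064  0.0134  0.0581]
 [ 0.0678  0.0903  0.0621]] plane [0.0004 0.0013 0.0583]
latch 1 478
   0.096 0.0638 0.0683
   0.102 0.0767 0.0821
   0.108 0.0796 0.082
latch -1 0
scene can [0.7055 0.1067 0.1343] [0.7058 0.1067 0.1341]
scene bottle [ 0.4291 -0.0888  0.062 ] [ 0.4291 -0.0888  0.062 ]
scene cup [0.433  0.0984 0.0331] [0.4331 0.0986 0.0331]
side can [0.7145 0.1031 0.131 ] [0.7145 0.1031 0.1315]
side bottle [ 0.4346 -0.0894  0.0611] [ 0.4346 -0.0894  0.0609]
side cup [0.4304 0.0983 0.0334] [0.4302 0.0982 0.0333]
```

Both latches are closed, the lid is flat and home, and the bystanders haven't moved.

```bash
python3 -c "
from bench import r
print(r.hand_in())"
```

```text
the job is handed in; nothing more can be done
None
```

The job is handed in at about 32 s of the 70 s allowed: the dish lies flat beside the tweezers, the lid is seated level on the container, both end latches are closed, and the bottle, cup and can measure as unmoved. I don't have the judge's verdict. The first push on the left latch jammed at about 22 N and was redone at an angle.

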